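# Clamp a freshly cemented watch crystal under the ratchet press

### The job

The watch in the white carrier has a freshly cemented crystal: push the carrier along the slide, in through the amber dust flap and fully home against its stop under the ram, so that the flap swings shut behind the watch. Then work the press's ratchet lever back and forth until the sprung foot bears down on the crystal and the red band on its stem has gone up into the ram while the green band below it still shows. Let go and leave the watch clamped so to cure, and leave the other things on the bench where they are.

Things in the scene. Friction and masses are not known exactly. Their poses are not given: they have to be found in the camera images.
- press: Bench press, fixed: blue-grey casting, two steel columns, clear guard. Origin on the bench straight below the ram's axis; x = pushing direction, into the press; y left of that; z up. Base 150 x 156 mm. Slide floor 30 mm above the bench, x = -175 to +30 mm, between rails 8 mm high, 62.6 mm apart. Stop for the carrier's front at x = +26.5 mm. Crosshead front face at x = -14 mm, z = 102 to 134 mm.
- port (a point): Middle of the port's sill on the slide floor, at x = -54 mm of the press; axes as the press. Clear width 78 mm, height 36 mm up to the underside of a lintel bar 8 mm thick and 8 mm high. Beyond it a clear roof 74 mm above the bench, then a clear guard wall at x = -17 mm up to the crosshead; clear side walls at y = +-47 mm.
- carrier_tail (a point): Centre of the rear face of the upright tab at the tail of the white loose carrier: tab 10 x 40 mm, 30 mm high, this point 17 mm above the slide floor. Push here. Carrier 96 x 60 mm, 0.3 kg, x to its front: tall front part (54 mm long, 20 mm high), then a flat tongue 6 mm high to the tab. Home: this point at x = -69.5 mm of the press, tab still outside the port. Sliding takes 1 to 3 N, flap 1 N.
- crystal (a point): Centre of the crystal's top, 18 mm above the slide floor, 70 mm ahead of the tab's rear face and 26 mm behind the carrier's front; 34 mm across, in a gold watch case. Home: within about 1 mm of x = 0, y = 0 of the press.
- flap (a joint): Angle of the amber dust flap in the port (rad): 0 = hanging shut, up to 1.5 swung inward. Hinged at the top, 63 mm above the bench; 60 mm wide, 25 mm long, ending 8 mm above the slide floor, so it shuts over the carrier's flat tongue once the tall part is past it. A weak spring and its weight shut it.
- flap_edge (a point): Middle of the flap's lower edge.
- lever (a joint): Ratchet lever's angle (rad), 0 to 1.6, about the press's upright axis, growing clockwise from above (driving stroke, away from the robot). The lever is on the press's +y side: it points 136 degrees (counter-clockwise) from the press's x axis at 0, 44 degrees at 1.6. At the grip, driving takes 5 to 12 N, the idle return 2 to 10 N (pawl clicking over teeth). It stays where left.
- lever_grip (a point): Middle of the black upright grip on the lever's end: cylinder 21 mm across, 48 mm high, revolving freely on its pin, so a hand may hold it without turning. This point is 20 mm below its top, 28 mm above its foot (lever metal 29 mm below), 187.5 mm above the bench, 115 mm from the lever's axis.
- lever_pivot (a point): On the lever's axis (also that of wheel and ram), 160 mm above the bench; the lever's head reaches up to 168 mm there, the spindle's end in its middle (19 mm across) to 183 mm.
- wheel: Steel ratchet wheel under the lever's head, 76 mm across, 16 saw teeth (22.5 degrees each); origin on its axis, 141 mm above the bench. Turns clockwise only, driven by the lever, not by hand; a pawl on the crosshead holds it. Each driving stroke takes hold at the next tooth, so up to 22.5 degrees of it may be idle.
- ram (a joint): How far the ram has come down (m): 20 mm a turn of the wheel, 1.25 mm a tooth, up to 5 mm a full swing of the lever.
- foot (a joint): How far the sprung foot is pushed up into the ram (m): 0 = free, 0.012 = bottomed. When free, 12 mm of its stem (18 mm across) show: red band (5 mm) above green band (7 mm). Red has just gone at 0.005, green at 0.012. Spring 3 N/mm. Once the foot has met the crystal, each mm the ram comes down pushes it in by 1 mm.
- foot_face (a point): Centre of the foot's flat nylon underside, 28 mm across. It meets the crystal at 48 mm above the bench; at the start it hangs 4 to 9 mm above that.
- loupe: Black eyeglass loupe, 44 mm across, 30 mm high, standing loose on the bench: a bystander.
- driver: Red-handled screwdriver, 120 mm, lying loose: a bystander.
- putty: Turquoise block of cleaning putty, 34 x 20 x 12 mm, loose: a bystander.
- tumbler: Empty glass tumbler, 68 mm across, 75 mm high, loose: a bystander.
Things that resemble listed ones, but are neither listed nor needed, are in the scene too. What is meant by the part that bears carrier_tail is not black or turquoise, and is the larger of those in its own colour.

How it is judged:
By the outcome, as a careful person would: the job done as asked, in the order asked, and still so for the second after the job is handed in, with the robot touching nothing.
It also fails if it takes over 72 s, if anything falls off the work surface, if the arm or the gripper's body presses on something with over 40 N, if the wrist force passes 120 N, or if a joint passes its speed limit or range.

### The arm

A 7-joint arm with a two-finger parallel gripper is mounted at the origin on the work surface. World frame = base frame: x ahead of the robot, y to its left, z up, the work surface at z = 0. Lengths are in m, angles in rad, forces in N, time in s.
With the tool pointing down it reaches from about 0.425 to 0.925 m from the base axis. Payload 6.8 kg.
Tool frame: the origin (TCP) lies midway between the tips of the shut fingers; the grasp point (between the pads) lies 19 mm behind it; z points along the fingers, y is the direction in which the jaws open and shut (so a half turn about z gives the same grasp; the last joint's range is limited). The gripper opens to 85 mm and grips with 20 to 120 N. Pads are 22 mm wide; open, the fingers measure 114 mm over their backs; the gripper's body (76 mm by 85 mm) begins 54 mm behind the grasp point. The pads swing forward as they close: fully open they stand 13 mm farther back than shut.
Start: joints at [-1.377, 0.477, 0.022, 1.555, -0.011, 1.109, -0.083], TCP at [0.201, 0.645, 0.231] pointing down, gripper open.
Joint ranges: [-2.96, 2.96], [-0.34, 2.1], [-1.41, 1.46], [0.24, 2.44], [-1.37, 4.51], [0.17, 1.92], [-2.96, 2.96]. Speed limits (rad/s): [2.39, 2.39, 3.14, 3.14, 3.14, 3.14, 3.14].

### API

Orientations are given as a unit quaternion [w, x, y, z].
In Python, from station import bot gives the robot as it stands. The module is installed in compiled form; this text tells all that it offers.
- The arm moves only by the tool play_rows, never from a script. Its argument "motion" is a list of rows, each a list of 2 entries, a list of its own where there are three numbers: the shift along the tool's x, y, z as a fraction of full scale, then the turn, a rotation vector about the tool's x, y, z as a fraction of full scale. In form: [[[tx, ty, tz], [rx, ry, rz]], ...]. A call has 1 to 8 rows; each row is the pose to reach, as a shift and turn from the pose measured when the call began, along the tool's axes at that moment, turning the shorter way round; what a row does not reach only later rows make up. Full scale, the value 1, is 400 mm for a shift and 360 degrees for a turn. A row lasts 1/10 s, in which the tool goes at most 50 mm and 8.59 degrees, less where a joint would pass 70% of its speed; a pose out of reach is approached as far as the arm can. A call with a number of a shift or a turn outside -1 to 1 is refused whole. A call with a gripper value outside its range is refused whole. "fingers" is the finger opening in mm, from 0 to 85.4, set as the call begins (left out, the last holds). The fingers move at their own pace and stop on an object; "grip_force" is the grip in N (left out, the last holds). Time passes only in rows, so rows that repeat a pose let the fingers close. It gives the time, the measured TCP pose, the force and the opening at its end, in the units of the state.
- bot.get_obs(): the state, without advancing time (a new reading comes with each control period).
- bot.read_camera(name): name is "scene" or "top"; returns a dict with "pixels" (400x640x3 uint8, red, green, blue), "range_z" (400x640 float32, m along the optical axis (not along the pixel's ray), 0 where there is no reading), "fovy" (degrees; the focal length in pixels is half the picture's height over the tangent of half this angle, whatever the lens; pixels are square), "cx", "cy" (the principal point, pixels), "pose" (4x4, takes a point from camera to world coordinates). Camera axes: x right, y down, z forward; pixel columns grow to the right and rows downward; lengths in m; the calibration is good to about 2 mm. A picture is of the moment at which its call begins.
- bot.hand_in(): hands the job in, once; it reports no verdict.
The state is a dict: "t": time; "q": joint angles; "joint_vel": joint speeds; "joint_torque": joint torques, N m; "eef_pos": TCP position; "tool_rot": TCP orientation; "contact_force": force on the tool from outside, world axes, zero at the start; "torque": the same for the moment, N m; "gripper_width": opening from 0.0 (shut) to 1.0 (fully open).
Only numpy, scipy, OpenCV 4.12 (cv2) and the standard library are available. Lean on these libraries where they do the work, as an engineer would, in place of code of your own. Each camera call takes 0.05 s, during which the arm holds its last target.

## Working session

There is one attempt and no reset: what is moved stays moved. The work goes in short steps, Python scripts to look and compute and a tool call to move; the robot and the scene stay as the last step left them, time stands still between calls to the robot, and variables do not carry over. Pictures are saved under pics/ and viewed, and the job is handed in when it is done.

Besides the shell and the picture viewer there is one more tool, called after "Request:" by a JSON object that holds its "api" and its "payload", one argument or row to a line. play_rows: Moves the arm, as the interface text tells. Shift numbers are shares of 400 mm and turn numbers shares of 360 degrees, none past 1 either way. Its arguments: {"type":"object","properties":{"motion":{"type":"array"},"fingers":{"type":"number"},"grip_force":{"type":"number"}},"required":["motion"]}

```bash
mkdir -p pics
cat > h.py <<'E'
import numpy as np, cv2
from station import bot
def cam(n):
    d=bot.read_camera(n); h=d["pixels"].shape[0]
    d["f"]=h/2/np.tan(np.radians(d["fovy"])/2); return d
def save(d,name,crop=None,s=1):
    im=d["pixels"][:,:,::-1]
    if crop: x0,y0,x1,y1=crop; im=im[y0:y1,x0:x1]
    im=cv2.resize(im,None,fx=s,fy=s,interpolation=cv2.INTER_CUBIC); cv2.imwrite("pics/"+name,im)
def pt(d,u,v):
    z=d["range_z"][int(round(v)),int(round(u))]
    p=np.array([(u-d["cx"])/d["f"]*z,(v-d["cy"])/d["f"]*z,z,1]); return (d["pose"]@p)[:3]
def onz(d,u,v,h):
    r=d["pose"][:3,:3]@np.array([(u-d["cx"])/d["f"],(v-d["cy"])/d["f"],1]); o=d["pose"][:3,3]
    return o+r*(h-o[2])/r[2]
def proj(d,P):
    p=np.linalg.inv(d["pose"])@np.append(P,1); return p[0]/p[2]*d["f"]+d["cx"],p[1]/p[2]*d["f"]+d["cy"]
def cloud(d):
    v,u=np.mgrid[0:400,0:640]; z=d["range_z"]
    p=np.stack([(u-d["cx"])/d["f"]*z,(v-d["cy"])/d["f"]*z,z],-1)
    w=p@d["pose"][:3,:3].T+d["pose"][:3,3]; w[z==0]=np.nan; return w
E
python3 - <<'E'
from h import *
o=bot.get_obs(); print(o)
for n in("scene","top"):
    d=cam(n); save(d,n+"0.png"); print(n,d["f"],d["cx"],d["cy"],d["pose"].round(4).tolist())
E
```

```text
{'t': 0.0, 'q': array([-1.37709309,  0.47782282,  0.02230956,  1.556424  , -0.01147716,
        1.10931154, -0.08311635]), 'joint_vel': array([ 3.06566932e-04,  1.48336622e-04,  4.62180501e-04,  3.99667159e-04,
       -4.69731810e-05, -5.93047418e-04, -4.30036748e-04]), 'joint_torque': array([-9.55179858e-04, -5.96449149e+01,  1.60750654e+00, -2.81188291e+01,
        1.24793197e-02,  9.43943218e-03,  1.23641402e-05]), 'eef_pos': array([0.20046702, 0.64393356, 0.2303215 ]), 'tool_rot': array([-6.66093018e-05,  1.50308483e-01,  9.88638718e-01, -9.16495866e-04]), 'contact_force': array([-0.09405002, -0.8383886 ,  0.78963835]), 'torque': array([-0.01983624, -0.02922344, -0.0329436 ]), 'gripper_width': 1.0055977433608692}
scene 370.2568050986826 320.5012961913405 200.62514094630575 [[-0.3386, 0.6965, -0.6326, 1.2255], [0.9408, 0.2598, -0.2176, 0.2358], [0.0128, -0.6689, -0.7433, 0.9229], [0.0, 0.0, 0.0, 1.0]]
top 448.99378909878 313.69561375173913 202.38445589975373 [[0.0058, -0.9951, 0.0982, 0.4293], [-1.0, -0.0058, 0.0007, -0.002], [-0.0001, -0.0982, -0.9952, 1.185], [0.0, 0.0, 0.0, 1.0]]
```

View pics/scene0.png

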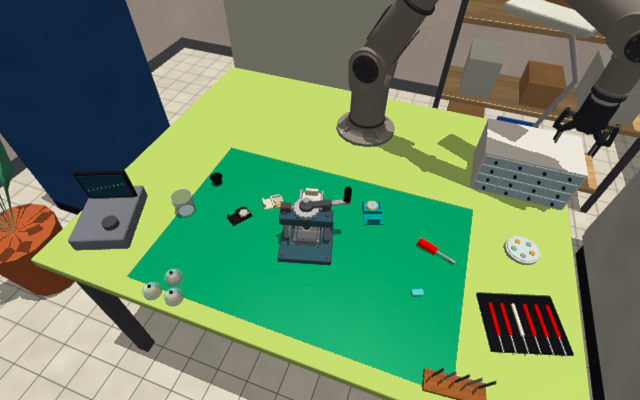

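View pics/top0.png

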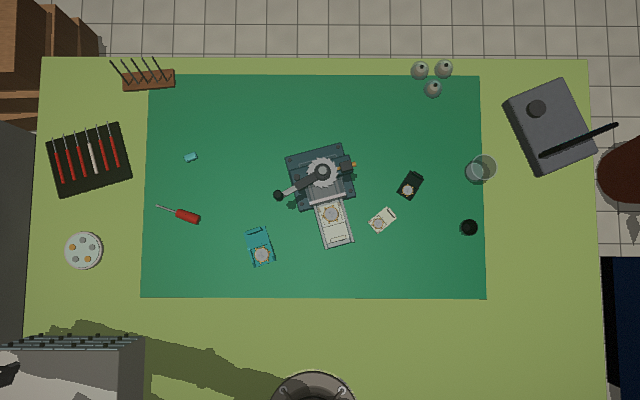

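Run:
```python
from h import *
d=cam("top"); save(d,"topc.png",(230,130,430,280),4)
s=cam("scene"); save(s,"scenec.png",(220,160,400,280),4.4)
for (u,v) in [(322,172),(278,195),(331,214),(382,219),(340,243),(335,230)]: print((u,v),pt(d,u,v).round(4))
w=cloud(d)
import pickle; pickle.dump((d,s),open("c0.pkl","wb"))
```

```text
(322, 172) [ 0.5971 -0.0196  0.1837]
(278, 195) [0.5415 0.077  0.2078]
(331, 214) [ 0.5121 -0.0453  0.0484]
(382, 219) [ 0.5025 -0.1803  0.0109]
(340, 243) [ 0.4391 -0.0692  0.0297]
(335, 230) [ 0.4722 -0.0562  0.0338]
```

View pics/topc.png

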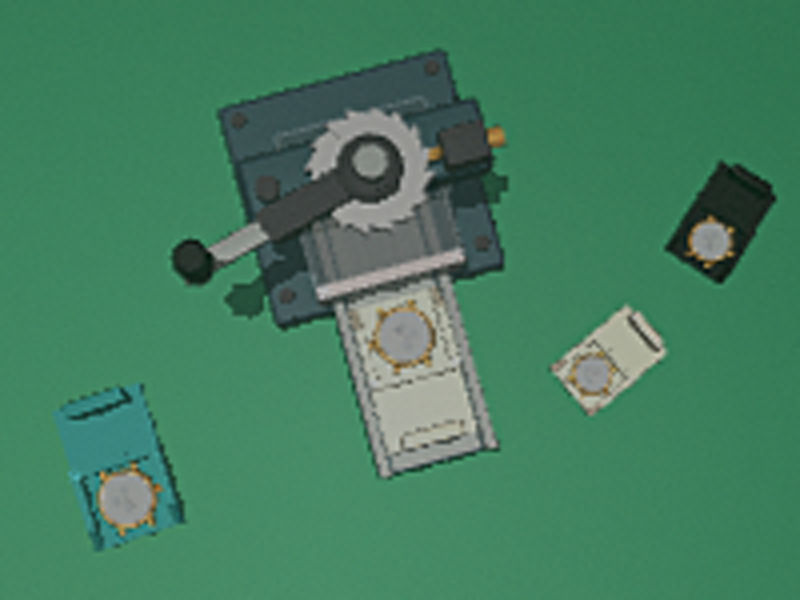

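View pics/scenec.png

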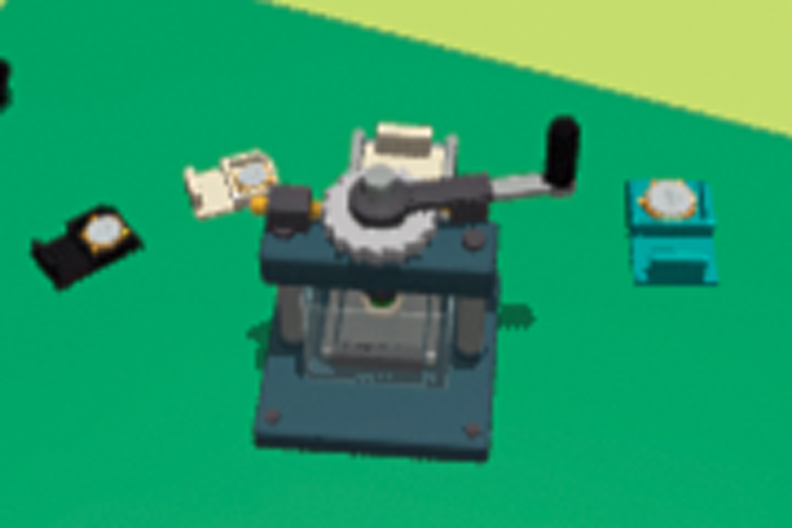

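```bash
cat >> h.py <<'E'
def mask_pts(w,lo,hi,box):
    x0,y0,x1,y1=box; m=np.zeros(w.shape[:2],bool); m[y0:y1,x0:x1]=True
    m&=(w[...,2]>lo)&(w[...,2]<hi); return m
E
python3 - <<'E'
from h import *
import pickle
d,s=pickle.load(open("c0.pkl","rb"))
w=cloud(d)
m=mask_pts(w,.177,.19,(310,155,335,185)); v,u=np.nonzero(m); P=w[m]; print("spindle",len(P),P.mean(0),P.min(0),P.max(0), onz(d,u.mean(),v.mean(),.183))
m=mask_pts(w,.195,.22,(260,180,295,210)); v,u=np.nonzero(m); P=w[m]; print("grip",len(P),P.mean(0),P.min(0),P.max(0),onz(d,u.mean(),v.mean(),.2075))
m=mask_pts(w,.033,.043,(305,200,360,252)); P=w[m]; print("rails",len(P))
im=d["pixels"].copy(); im[m]=[255,0,0]
m2=mask_pts(w,.052,.066,(325,225,355,250)); v,u=np.nonzero(m2); P2=w[m2]; print("tab",len(P2),P2.mean(0),onz(d,u.mean(),v.mean(),.06)); im[m2]=[0,0,255]
m3=mask_pts(w,.046,.056,(318,200,350,230)); P3=w[m3]; print("front",len(P3),P3.mean(0)); im[m3]=[255,255,0]
d2=dict(d,pixels=im); save(d2,"m.png",(290,130,370,260),6 if False else 4.5)
# base edges
m=mask_pts(w,.04,.05,(325,205,340,225))
# rect of slide front end
ws=cloud(s)
for n,(dd,ww,box) in {"scene":(s,ws,(285,185,345,225))}.items():
    m=mask_pts(ww,.17,.19,box); print(n,m.sum(),ww[m].mean(0))
    m=mask_pts(ww,.165,.21,(335,180,360,210));print(m.sum(),ww[m].mean(0),ww[m].min(0),ww[m].max(0))
    m=mask_pts(ww,.035,.065,(300,183,325,200));print("tab",m.sum(),ww[m].mean(0),ww[m].min(0),ww[m].max(0))
E
```

```text
spindle 61 [ 0.60161436 -0.01983613  0.18268056] [ 0.59214126 -0.02874365  0.17714498] [ 0.61086016 -0.01059791  0.18603291] [ 0.60155984 -0.01982968  0.183     ]
grip 71 [0.54359155 0.07918036 0.20655286] [0.53340941 0.07031955 0.19618244] [0.55325804 0.08856255 0.21113299] [0.54348102 0.07910224 0.2075    ]
rails 728
tab 67 [ 0.45259038 -0.06023211  0.05907969] [ 0.45255378 -0.06019511  0.06      ]
front 249 [ 0.50650709 -0.04609072  0.04927188]
scene 54 [ 0.60257526 -0.00992378  0.18014169]
105 [0.55265394 0.08088642 0.19219442] [0.53784617 0.07025813 0.16515305] [0.55882397 0.08984618 0.20873054]
tab 168 [ 0.45799911 -0.05939044  0.04402502] [ 0.42768176 -0.10147448  0.03511616] [ 0.48448818 -0.02151175  0.06271011]
```

View pics/m.png

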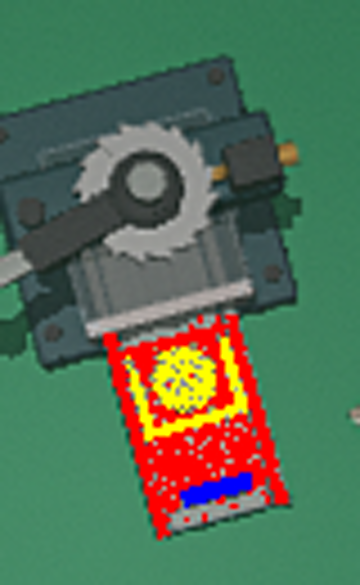

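```bash
cat >> h.py <<'E'
from scipy.spatial.transform import Rotation as Rn
def rel(target, yaw=None, o=None):
    """target world TCP; yaw = world heading (deg) of tool x, tool down"""
    o=o or bot.get_obs(); R0=Rn.from_quat(np.roll(o["tool_rot"],-1))
    sh=R0.inv().apply(np.array(target)-o["eef_pos"])/.4
    if yaw is None: t=np.zeros(3)
    else:
        c,s=np.cos(np.radians(yaw)),np.sin(np.radians(yaw))
        Rt=Rn.from_matrix(np.array([[c,s,0],[s,-c,0],[0,0,-1]]))
        t=(R0.inv()*Rt).as_rotvec()/(2*np.pi)
    return sh.round(4),t.round(4)
E
python3 - <<'E'
from h import *
import pickle
d,s=pickle.load(open("c0.pkl","rb"))
w=cloud(d)
m=mask_pts(w,.024,.056,(305,204,360,255)); P=w[m][:,:2]
r=cv2.minAreaRect((P*1000).astype(np.float32)); print("slide rect",r)
m2=mask_pts(w,.052,.066,(325,225,355,250)); print("tab rect",cv2.minAreaRect((w[m2][:,:2]*1000).astype(np.float32)))
# crystal: hough
sp=np.array([.6016,-.0198]); tb=np.array([.4526,-.0602])
print(np.degrees(np.arctan2(*(sp-tb)[::-1])))
# base plate edges: bluegrey dark pix at z~?
m=mask_pts(w,.004,.03,(280,130,370,215)); Pb=w[m]; print(len(Pb),np.median(Pb[:,2])); print("base",cv2.minAreaRect((Pb[:,:2]*1000).astype(np.float32)))
for y in (15.2,195.2): print(rel((.42,-.07,.2),y))
E
```

```text
slide rect ((491.1859436035156, -41.122581481933594), (125.00946044921875, 94.57245635986328), 15.724154472351074)
tab rect ((467.4892272949219, -57.4908447265625), (44.58483123779297, 39.652549743652344), 14.89481258392334)
15.170486889404765
1460 0.02107641130543969
base ((628.2106323242188, -29.887863159179688), (226.1800994873047, 237.9534454345703), 0.3120206892490387)
(array([-1.0545, -1.5415,  0.0785]), array([-0.000e+00,  2.000e-04,  4.097e-01]))
(array([-1.0545, -1.5415,  0.0785]), array([-0.0002, -0.    , -0.0903]))
```

Run:
```python
from h import *
print(rel((.38,.40,.25),195.2))
```

```text
(array([-0.6098, -0.4495, -0.0477]), array([-0.0002, -0.    , -0.0903]))
```

Request:
{"api": "play_rows", "payload": {
  "motion": [
    [[-0.1,-0.075,-0.01],[0,0,-0.0125]],
    [[-0.2,-0.15,-0.02],[0,0,-0.03]],
    [[-0.3,-0.225,-0.03],[0,0,-0.045]],
    [[-0.4,-0.3,-0.04],[0,0,-0.06]],
    [[-0.5,-0.375,-0.05],[0,0,-0.075]],
    [[-0.6,-0.45,-0.05],[0,0,-0.09]],
    [[-0.61,-0.45,-0.05],[0,0,-0.09]]
  ],
  "fingers": 0,
  "grip_force": 40
}}

```text
t: 0.9
eef_pos: [0.3851, 0.3928, 0.2512]
tool_rot: [0.001, -0.127, 0.992, -0.002]
contact_force: [-0.1, -0.1, 0.4]
gripper_width: -0.001
```

Run:
```python
from h import *
o=bot.get_obs(); print(o["t"],o["eef_pos"],o["q"].round(3),o["gripper_width"])
print(rel((.42,.10,.25),195.2)); print(rel((.42,-.07,.2),195.2))
```

```text
0.9 [0.38505946 0.39281438 0.25115845] [-9.220e-01  2.540e-01  1.300e-02  1.834e+00  1.000e-03  1.056e+00
  9.170e-01] -0.0014134473532270615
(array([ 0.1005, -0.7303,  0.0059]), array([-0.0007,  0.0001, -0.0016]))
(array([ 0.208 , -1.141 ,  0.1326]), array([-0.0007,  0.0001, -0.0016]))
```

Request:
{"api": "play_rows", "payload": {
  "motion": [
    [[0.015,-0.1,0.0],[0,0,0]],
    [[0.03,-0.21,0.0],[0,0,0]],
    [[0.045,-0.33,0.0],[0,0,0]],
    [[0.06,-0.45,0.0],[0,0,0]],
    [[0.075,-0.57,0.0],[0,0,0]],
    [[0.09,-0.69,0.0],[0,0,-0.0016]],
    [[0.1,-0.8,0.0],[0,0,-0.0016]],
    [[0.11,-0.86,0.0],[0,0,-0.0016]]
  ]
}}

```text
t: 1.7
eef_pos: [0.4296, 0.0455, 0.2528]
tool_rot: [0.001, -0.13, 0.991, -0.002]
contact_force: [0.5, 0.3, -0.5]
gripper_width: -0.003
```

```bash
cat >> h.py <<'E'
SP=np.array([.6016,-.0198]); H=15.2
def pw(x,y,z):
    c,s=np.cos(np.radians(H)),np.sin(np.radians(H)); return np.array([SP[0]+c*x-s*y,SP[1]+s*x+c*y,z])
def wp(p):
    c,s=np.cos(np.radians(H)),np.sin(np.radians(H)); a,b=p[0]-SP[0],p[1]-SP[1]; return np.array([c*a+s*b,-s*a+c*b,p[2]])
E
python3 - <<'E'
from h import *
o=bot.get_obs(); print(o["t"],o["eef_pos"],wp(o["eef_pos"]),o["q"].round(3))
print(rel(pw(-.18,0,.1),195.2)); print(rel(pw(-.18,0,.042),195.2))
E
```

```text
1.7 [0.42957068 0.04545853 0.25276775] [-0.14890105  0.10807979  0.25276775] [-0.513  0.034  0.268  2.093 -0.005  1.014  1.59 ]
(array([ 0.077 , -0.2687,  0.3831]), array([-0.0007,  0.0002, -0.0007]))
(array([ 0.0772, -0.2681,  0.5281]), array([-0.0007,  0.0002, -0.0007]))
```

Request:
{"api": "play_rows", "payload": {
  "motion": [
    [[0.03,-0.1,0.03],[0,0,0]],
    [[0.05,-0.2,0.1],[0,0,0]],
    [[0.077,-0.268,0.2],[0,0,0]],
    [[0.077,-0.268,0.29],[0,0,0]],
    [[0.077,-0.268,0.36],[0,0,0]],
    [[0.077,-0.268,0.36],[0,0,0]]
  ]
}}

```text
t: 2.3
eef_pos: [0.4252, -0.0666, 0.1065]
tool_rot: [-0.003, -0.13, 0.992, -0.002]
contact_force: [-0.4, -0.1, 0.4]
gripper_width: -0.001
```

Run:
```python
from h import *
o=bot.get_obs(); print(o["t"],o["eef_pos"],wp(o["eef_pos"]),o["q"].round(3))
print(rel(pw(-.18,0,.042),195.2))
d=cam("top"); save(d,"t2.png",(280,130,400,270),4)
```

```text
2.3 [ 0.42521551 -0.06657767  0.10652384] [-0.18247854  0.00110488  0.10652384] [-0.309  0.274  0.365  2.248 -0.152  0.647  1.997]
(array([-0.0071, -0.0021,  0.1613]), array([-0.0006, -0.0009, -0.0008]))
```

View pics/t2.png

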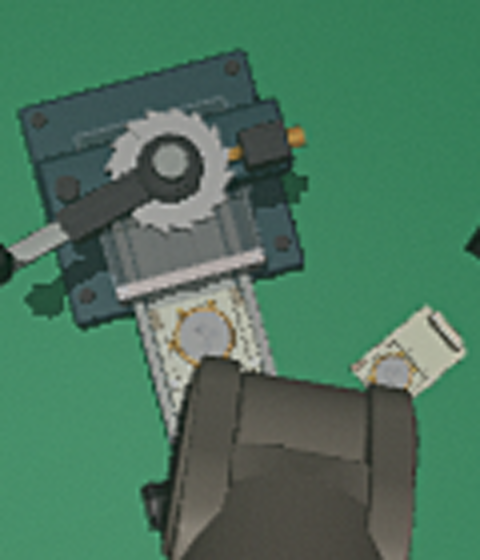

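Request:
{"api": "play_rows", "payload": {
  "motion": [
    [[-0.006,-0.002,0.05],[0,0,0]],
    [[-0.006,-0.002,0.11],[0,0,0]],
    [[-0.006,-0.002,0.16],[0,0,0]],
    [[-0.006,-0.002,0.16],[0,0,0]]
  ]
}}

```text
t: 2.75
eef_pos: [0.4291, -0.0664, 0.0442]
tool_rot: [-0.002, -0.13, 0.991, -0.002]
contact_force: [0.2, 0.2, 0.2]
gripper_width: 0.001
```

Run:
```python
from h import *
o=bot.get_obs(); print(o["t"],o["eef_pos"],wp(o["eef_pos"]),o["q"].round(3),o["contact_force"])
print(rel(pw(-.12,0,.042),195.2));print(rel(pw(-.0815,0,.042),195.2))
```

```text
2.75 [ 0.42913743 -0.06642033  0.04422488] [-0.17865257  0.00022843  0.04422488] [-0.247  0.408  0.303  2.273 -0.243  0.492  2.08 ] [0.19690673 0.18556777 0.15362432]
(array([-0.1467,  0.    ,  0.005 ]), array([-0.0006, -0.0006, -0.0006]))
(array([-0.2429,  0.0004,  0.0046]), array([-0.0006, -0.0006, -0.0006]))
```

Request:
{"api": "play_rows", "payload": {
  "motion": [
    [[-0.015,0,0.002],[0,0,0]],
    [[-0.03,0,0.003],[0,0,0]],
    [[-0.05,0,0.004],[0,0,0]],
    [[-0.07,0,0.004],[0,0,0]],
    [[-0.09,0,0.004],[0,0,0]],
    [[-0.11,0,0.004],[0,0,0]],
    [[-0.13,0,0.004],[0,0,0]],
    [[-0.145,0,0.004],[0,0,0]]
  ]
}}

```text
t: 3.55
eef_pos: [0.486, -0.0512, 0.0423]
tool_rot: [-0.002, -0.13, 0.991, -0.002]
contact_force: [-4.3, -1.1, 3.2]
gripper_width: 0.002
```

Run:
```python
from h import *
o=bot.get_obs(); print(o["t"],o["eef_pos"],wp(o["eef_pos"]),o["q"].round(3),o["contact_force"])
print(rel(pw(-.0815,0,.042),195.2))
d=cam("top"); save(d,"t3.png",(280,130,400,270),4)
s=cam("scene"); save(s,"s3.png",(240,150,360,270),5)
```

```text
3.55 [ 0.48595905 -0.05120255  0.04232748] [-1.19828836e-01  1.58292198e-05  4.23274789e-02] [-0.269  0.476  0.3    2.153 -0.254  0.549  2.049] [-4.31242168 -1.12467237  3.15578924]
(array([-0.0958,  0.0003,  0.0005]), array([-0.0006, -0.0006, -0.0006]))
```

View pics/t3.png

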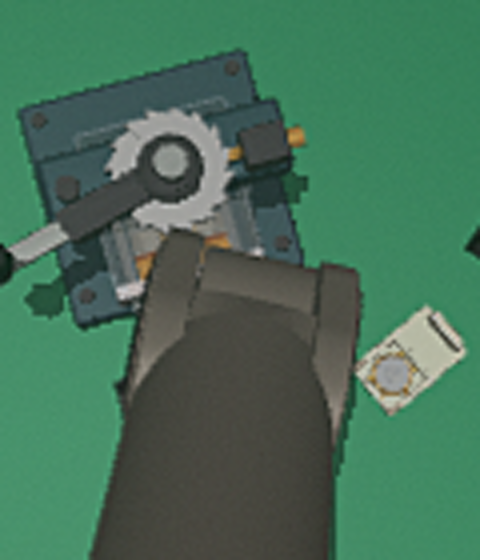

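View pics/s3.png

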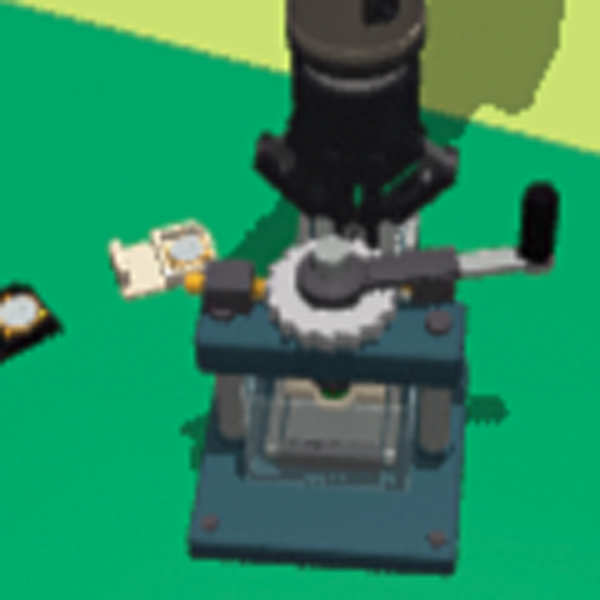

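Request:
{"api": "play_rows", "payload": {
  "motion": [
    [[-0.02,0,0],[0,0,0]],
    [[-0.04,0,0],[0,0,0]],
    [[-0.06,0,0],[0,0,0]],
    [[-0.075,0,0],[0,0,0]],
    [[-0.082,0,0],[0,0,0]],
    [[-0.088,0,0],[0,0,0]],
    [[-0.092,0,0],[0,0,0]],
    [[-0.094,0,0],[0,0,0]]
  ]
}}

```text
t: 4.45
eef_pos: [0.5236, -0.0412, 0.0424]
tool_rot: [-0.0, -0.131, 0.991, -0.002]
contact_force: [-2.4, -0.6, -1.6]
gripper_width: -0.002
```

Run:
```python
from h import *
o=bot.get_obs(); print(o["t"],o["eef_pos"],wp(o["eef_pos"]),o["q"].round(3),o["contact_force"])
print(rel(pw(-.0815,0,.042),195.2))
```

```text
4.45 [ 0.52362593 -0.04119055  0.04241545] [-0.08085463 -0.00019828  0.04241545] [-0.281  0.518  0.299  2.071 -0.258  0.588  2.031] [-2.40121591 -0.56943563 -1.57012163]
(array([0.0016, 0.0005, 0.001 ]), array([-0.0007, -0.0002, -0.0005]))
```

Request:
{"api": "play_rows", "payload": {
  "motion": [
    [[-0.003,0,0.001],[0,0,0]],
    [[-0.006,0,0.001],[0,0,0]],
    [[-0.006,0,0.001],[0,0,0]]
  ]
}}

```text
t: 4.75
eef_pos: [0.5263, -0.0405, 0.042]
tool_rot: [0.0, -0.131, 0.991, -0.002]
contact_force: [-1.5, 0.7, -0.1]
gripper_width: 0.003
```

Run:
```python
from h import *
o=bot.get_obs(); print(o["t"],wp(o["eef_pos"]),o["contact_force"])
```

```text
4.75 [-0.07810737 -0.00022094  0.04204534] [-1.53394055  0.65699901 -0.13995847]
```

Request:
{"api": "play_rows", "payload": {
  "motion": [
    [[-0.003,0,0],[0,0,0]],
    [[-0.006,0,0],[0,0,0]],
    [[-0.006,0,0],[0,0,0]]
  ]
}}

```text
t: 5.05
eef_pos: [0.5268, -0.0404, 0.0418]
tool_rot: [-0.002, -0.13, 0.991, -0.002]
contact_force: [-6.7, -1.7, 5.2]
gripper_width: 0.003
```

Run:
```python
from h import *
o=bot.get_obs(); print(o["t"],wp(o["eef_pos"]),o["contact_force"])
s=cam("scene"); save(s,"s4.png",(270,180,350,250),8)
d=cam("top"); save(d,"t4.png",(290,140,370,220),7)
```

```text
5.05 [-0.07760664 -0.00024044  0.04177949] [-6.6637926  -1.69849211  5.21061378]
```

View pics/s4.png

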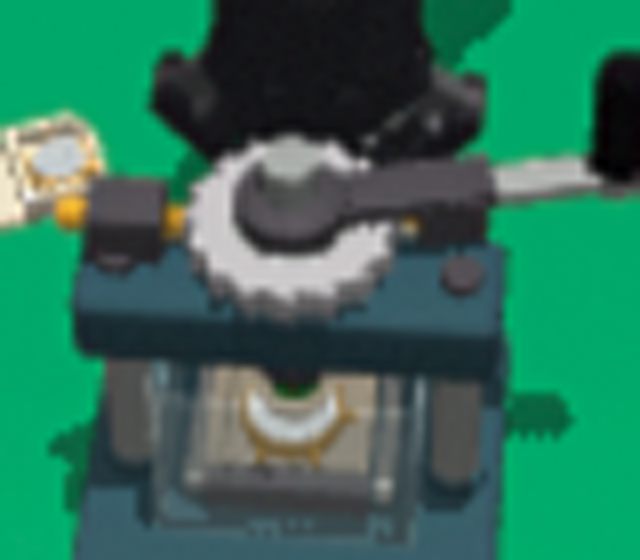

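View pics/t4.png

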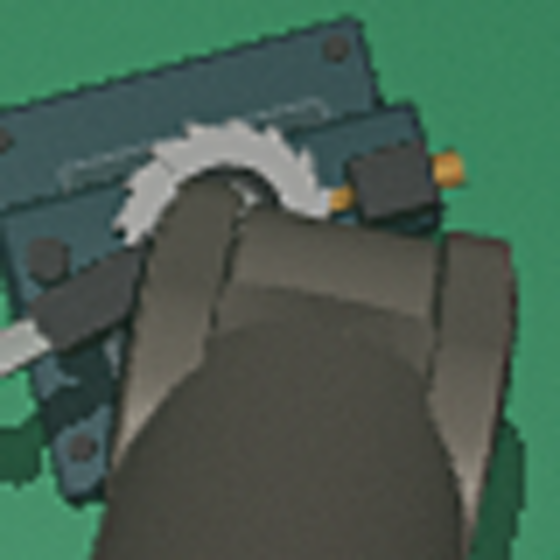

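Request:
{"api": "play_rows", "payload": {
  "motion": [
    [[-0.005,0,0],[0,0,0]],
    [[-0.01,0,0],[0,0,0]],
    [[-0.01,0,0],[0,0,0]]
  ]
}}

```text
t: 5.45
eef_pos: [0.5267, -0.0403, 0.0411]
tool_rot: [-0.005, -0.13, 0.992, -0.002]
contact_force: [-10.6, -2.8, 8.2]
gripper_width: -0.004
```

Run:
```python
from h import *
o=bot.get_obs(); print(o["t"],wp(o["eef_pos"]),o["contact_force"])
print(rel(pw(-.115,0,.042),195.2))
```

```text
5.45 [-0.0776283  -0.00016717  0.04113732] [-10.59747089  -2.77532252   8.22764499]
(array([ 0.0934, -0.    , -0.0011]), array([-0.0003, -0.0018, -0.0008]))
```

Home against the stop (11 N, no motion). Now I back off and go up, then open the fingers.

Request:
{"api": "play_rows", "payload": {
  "motion": [
    [[0.01,0,0],[0,0,0]],
    [[0.05,0,0],[0,0,0]],
    [[0.1,0,0],[0,0,0]],
    [[0.12,0,-0.08],[0,0,0]],
    [[0.12,0,-0.19],[0,0,0]],
    [[0.12,0,-0.3],[0,0,0]],
    [[0.12,0,-0.42],[0,0,0]],
    [[0.12,0,-0.53],[0,0,0]]
  ]
}}

```text
t: 6.25
eef_pos: [0.4834, -0.0516, 0.2565]
tool_rot: [-0.004, -0.13, 0.992, -0.002]
contact_force: [0.9, 0.7, -0.4]
gripper_width: 0.002
```

Run:
```python
from h import *
o=bot.get_obs(); print(o["t"],o["eef_pos"],wp(o["eef_pos"]),o["q"].round(3),o["contact_force"])
g=(.5435,.0791)
print(rel((.5435,.0791,.265),195.2)); print(rel((.4,.10,.30),195.2))
d=cam("top"); save(d,"t5.png",(270,130,390,270),4)
s=cam("scene"); save(s,"s5.png",(250,160,350,260),6)
```

```text
6.25 [ 0.48341229 -0.05160396  0.25646593] [-0.12239175  0.00029619  0.25646593] [-0.405  0.139  0.424  1.983 -0.06   1.04   1.877] [ 0.89466972  0.70809825 -0.4284987 ]
(array([-0.2291,  0.277 , -0.0239]), array([-0.0004, -0.0012, -0.0008]))
(array([ 0.1048,  0.4196, -0.1091]), array([-0.0004, -0.0012, -0.0008]))
```

View pics/t5.png

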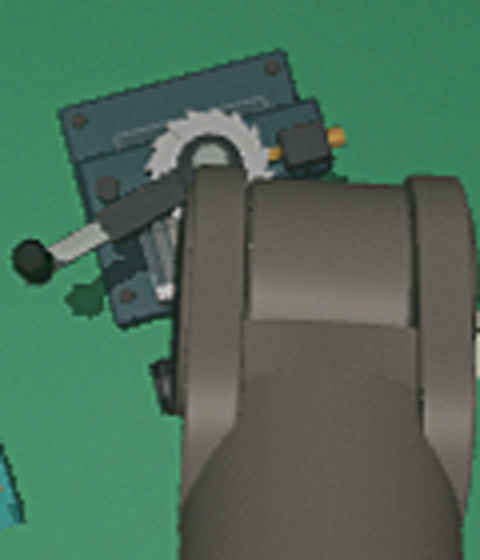

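View pics/s5.png

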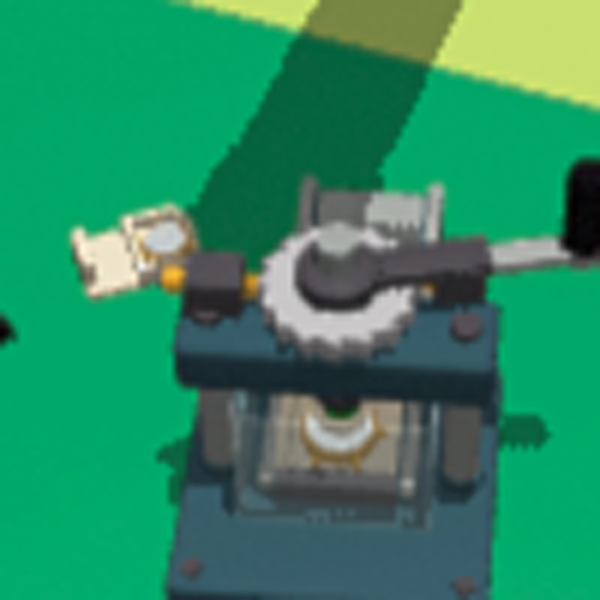

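Request:
{"api": "play_rows", "payload": {
  "motion": [
    [[0,0.03,-0.05],[0,0,0.0235]],
    [[-0.03,0.07,-0.06],[0,0,0.047]],
    [[-0.06,0.11,-0.06],[0,0,0.07]],
    [[-0.1,0.15,-0.06],[0,0,0.094]],
    [[-0.13,0.19,-0.06],[0,0,0.117]],
    [[-0.16,0.23,-0.06],[0,0,0.14]],
    [[-0.2,0.26,-0.06],[0,0,0.164]],
    [[-0.23,0.278,-0.06],[0,0,0.187]]
  ],
  "fingers": 60
}}

```text
t: 7.15
eef_pos: [0.5483, 0.0815, 0.2837]
tool_rot: [0.003, 0.443, 0.896, 0.0]
contact_force: [-0.8, 0.1, 0.0]
gripper_width: 0.705
```

Run:
```python
from h import *
o=bot.get_obs(); print(o["t"],o["eef_pos"],o["q"].round(3),o["gripper_width"])
print(rel((.544,.0795,.265),105.2));print(rel((.544,.0795,.172),105.2))
```

```text
7.15 [0.54828554 0.08153254 0.28371244] [-0.65   0.237  0.466  1.813 -0.115  1.115  0.508] 0.7052662116594546
(array([ 0.0027, -0.0117,  0.0467]), array([0.0005, 0.0006, 0.0616]))
(array([ 0.0037, -0.0123,  0.2792]), array([0.0005, 0.0006, 0.0616]))
```

Request:
{"api": "play_rows", "payload": {
  "motion": [
    [[0.003,-0.012,0.01],[0,0,0.0235]],
    [[0.003,-0.012,0.02],[0,0,0.045]],
    [[0.003,-0.012,0.05],[0,0,0.0615]],
    [[0.003,-0.012,0.05],[0,0,0.0615]]
  ]
}}

```text
t: 7.55
eef_pos: [0.5433, 0.0799, 0.2623]
tool_rot: [0.002, 0.607, 0.794, -0.0]
contact_force: [-0.0, -0.5, -0.4]
gripper_width: 0.699
```

Run:
```python
from h import *
o=bot.get_obs(); print(o["t"],o["eef_pos"],o["q"].round(3),o["gripper_width"])
print(rel((.544,.0795,.172),105.2))
d=cam("top"); save(d,"t6.png",(260,130,380,270),4)
s=cam("scene"); save(s,"s6.png",(270,130,370,230),6)
```

```text
7.55 [0.54330542 0.07985769 0.26225047] [-0.695  0.255  0.525  1.853 -0.14   1.069  0.148] 0.6994605621122746
(array([-0.0005,  0.0009,  0.2256]), array([ 0.0004,  0.0006, -0.    ]))
```

View pics/t6.png

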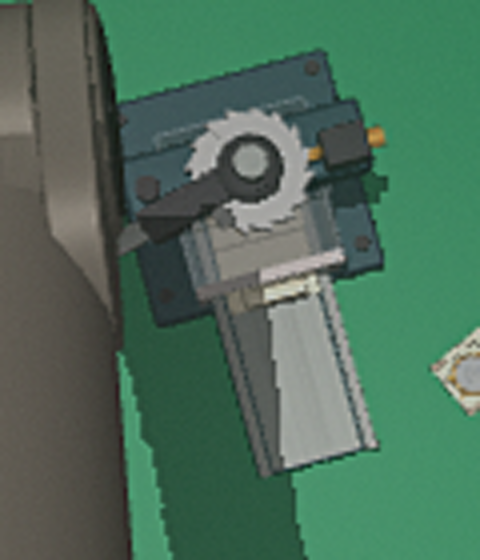

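View pics/s6.png

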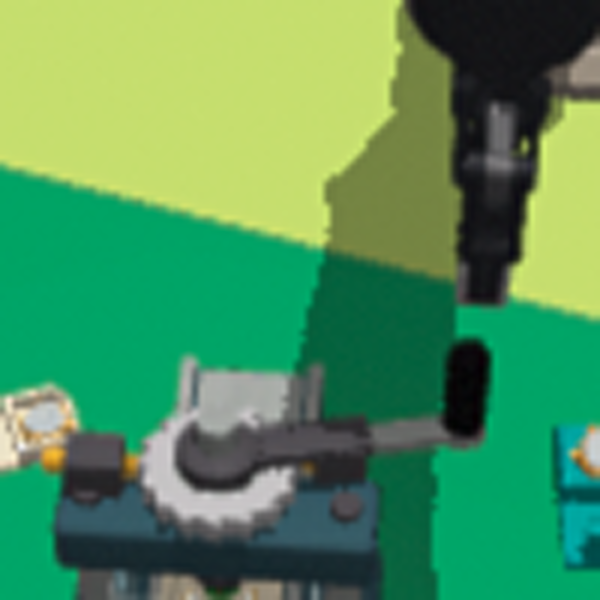

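Request:
{"api": "play_rows", "payload": {
  "motion": [
    [[0,0.001,0.06],[0,0,0]],
    [[0,0.001,0.12],[0,0,0]],
    [[0,0.001,0.18],[0,0,0]],
    [[0,0.001,0.225],[0,0,0]],
    [[0,0.001,0.225],[0,0,0]]
  ]
}}

```text
t: 8.15
eef_pos: [0.5437, 0.0795, 0.172]
tool_rot: [0.002, 0.605, 0.796, -0.001]
contact_force: [-0.7, -0.0, 0.3]
gripper_width: 0.7
```

Request:
{"api": "play_rows", "payload": {
  "motion": [
    [[0,0,0],[0,0,0]],
    [[0,0,0],[0,0,0]],
    [[0,0,0],[0,0,0]],
    [[0,0,0],[0,0,0]],
    [[0,0,0],[0,0,0]]
  ],
  "fingers": 0,
  "grip_force": 50
}}

```text
t: 8.65
eef_pos: [0.5447, 0.0797, 0.1733]
tool_rot: [0.002, 0.605, 0.796, 0.0]
contact_force: [-0.1, -0.1, 6.5]
gripper_width: 0.23
```

Run:
```python
from h import *
o=bot.get_obs(); print(o["t"],o["eef_pos"],wp(o["eef_pos"]),o["q"].round(3),o["gripper_width"],o["contact_force"])
d=cam("top"); w=cloud(d); save(d,"t7.png",(260,130,380,270),4)
m=mask_pts(w,.052,.066,(315,190,350,215)); v,u=np.nonzero(m); print(len(u),wp(onz(d,u.mean(),v.mean(),.06)))
s=cam("scene"); save(s,"s7.png",(270,150,370,250),6)
```

```text
8.65 [0.54467693 0.0796983  0.17327326] [-0.02884433  0.11094212  0.17327326] [-0.652  0.364  0.491  1.942 -0.214  0.883  0.218] 0.23013626537759668 [-0.06285274 -0.09384221  6.48363522]
68 [-0.06429849 -0.0013428   0.06      ]
```

View pics/t7.png

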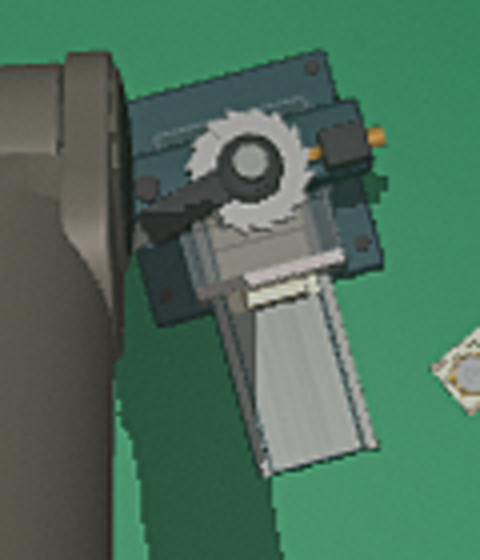

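View pics/s7.png

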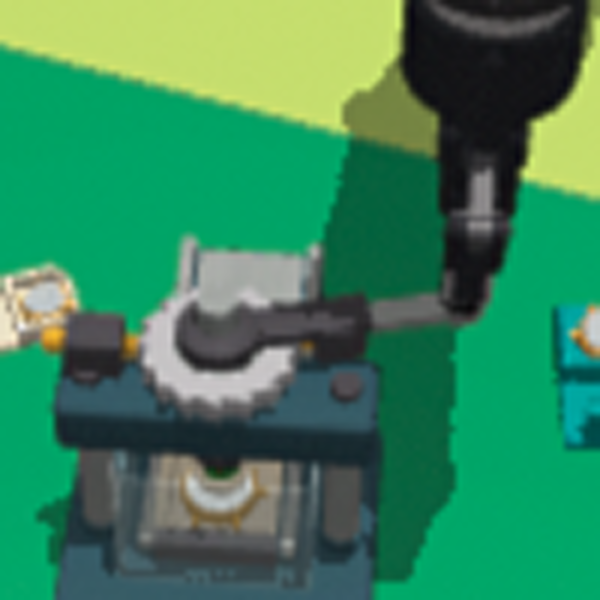

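```bash
cat > arc.py <<'E'
import numpy as np,sys
from h import *
def arc(t1,n=8,zc=0):
    o=bot.get_obs(); p=wp(o["eef_pos"])*1000; th0=np.degrees(np.arctan2(p[1],p[0])); r=np.hypot(p[0],p[1])
    R0=Rn.from_quat(np.roll(o["tool_rot"],-1))
    print("t",o["t"],"theta",th0.round(2),"r",r.round(1),"z",o["eef_pos"][2].round(4),"F",o["contact_force"].round(1))
    for k in range(1,n+1):
        th=np.radians(th0+(t1-th0)*k/n); tgt=pw(.1147*np.cos(th),.1147*np.sin(th),o["eef_pos"][2]+zc/1000)
        print((R0.inv().apply(tgt-o["eef_pos"])/.4).round(3).tolist(), end=" ")
    print()
if __name__=="__main__": arc(float(sys.argv[1]),int(sys.argv[2]) if len(sys.argv)>2 else 8)
E
python3 arc.py 47 8
```

```text
t 8.75 theta 104.57 r 114.6 z 0.1733 F [-1.3 -0.9  6.2]
[0.007, 0.035, 0.0] [0.009, 0.071, 0.0] [0.007, 0.107, 0.0] [-0.0, 0.143, 0.0] [-0.011, 0.177, 0.001] [-0.027, 0.209, 0.001] [-0.046, 0.24, 0.001] [-0.069, 0.267, 0.001]
```

Request:
{"api": "play_rows", "payload": {
  "motion": [
    [[0.007,0.035,0],[0,0,0]],
    [[0.009,0.071,0],[0,0,0]],
    [[0.007,0.107,0],[0,0,0]],
    [[0,0.143,0],[0,0,0]],
    [[-0.011,0.177,0],[0,0,0]],
    [[-0.027,0.209,0],[0,0,0]],
    [[-0.046,0.24,0],[0,0,0]],
    [[-0.069,0.267,0],[0,0,0]]
  ]
}}

```text
t: 9.55
eef_pos: [0.6547, 0.0847, 0.1735]
tool_rot: [0.001, 0.604, 0.797, 0.001]
contact_force: [-2.1, 5.2, 0.6]
gripper_width: 0.227
```

```bash
python3 arc.py 45.5 4
python3 - <<'E'
from h import *
print(bot.get_obs()["q"].round(3))
d=cam("top"); save(d,"t8.png",(290,140,360,210),8)
s=cam("scene"); save(s,"s8.png",(280,185,340,265),7)
import cv2
c=s["pixels"][225:245,295:320]
E
```

```text
t 9.55 theta 47.88 r 117.2 z 0.1735 F [-2.1  5.2  0.6]
[-0.007, -0.002, -0.0] [-0.009, 0.0, -0.0] [-0.011, 0.002, 0.0] [-0.013, 0.004, 0.0] 
[-0.551  0.541  0.467  1.674 -0.281  0.991  0.287]
```

View pics/t8.png

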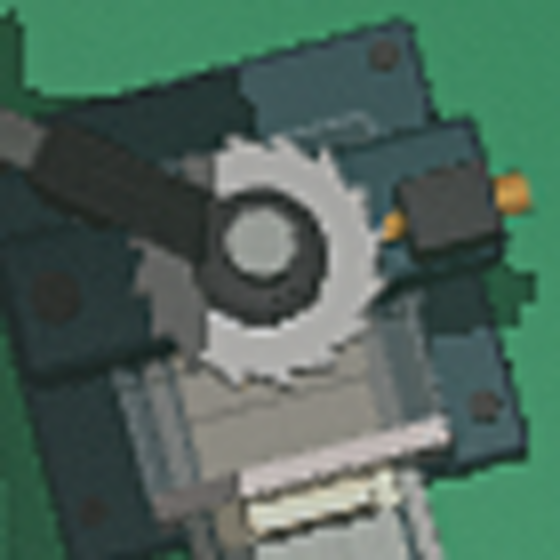

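View pics/s8.png

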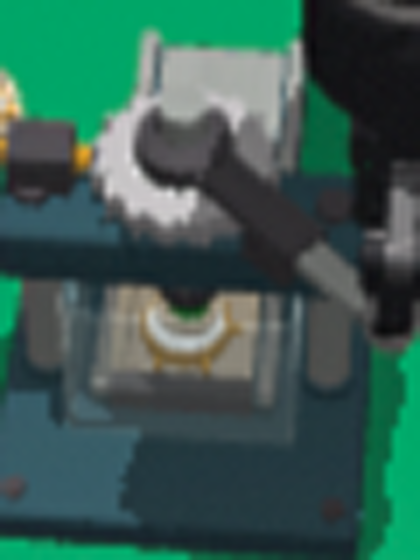

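```bash
sed -i 's/^SP=.*/SP=np.array([.6038,-.0188]); H=15.2/' h.py
cat > foot.py <<'E'
import sys
from h import *
def foot(name):
    s=cam("scene"); c=s["pixels"][218:246,290:324].astype(float)
    g=(np.clip(c/255*1.6,0,1)**.5*255).astype(np.uint8)
    cv2.imwrite("pics/"+name,cv2.resize(g[:,:,::-1],None,fx=18,fy=18,interpolation=cv2.INTER_NEAREST))
    uc=307
    for v in range(222,244): print(v,s["pixels"][v,304:310].mean(0).round(0).astype(int), s["range_z"][v,307].round(3), (pt(s,307,v)-[0,0,0]).round(3))
foot(sys.argv[1])
E
python3 foot.py f8.png
python3 - <<'E'
from h import *
import pickle
d,s=pickle.load(open("c0.pkl","rb"))
c=s["pixels"][218:246,290:324].astype(float)
g=(np.clip(c/255*1.6,0,1)**.5*255).astype(np.uint8)
cv2.imwrite("pics/f0.png",cv2.resize(g[:,:,::-1],None,fx=18,fy=18,interpolation=cv2.INTER_NEAREST))
for z in (48,52,60,66,72,102,134): print(z, proj(s,[.6038,-.0188,z/1000]), proj(s,pw(.014,0,z/1000)))
E
```

```text
222 [23 40 45] 1.021 [ 0.633 -0.006  0.124]
223 [23 40 45] 1.028 [ 0.631 -0.007  0.116]
224 [22 39 44] 1.032 [ 0.631 -0.007  0.112]
225 [24 39 44] 1.032 [ 0.632 -0.007  0.11 ]
226 [35 40 44] 1.067 [ 0.614 -0.014  0.08 ]
227 [36 35 38] 1.065 [ 0.618 -0.013  0.08 ]
228 [38 44 37] 1.073 [ 0.615 -0.014  0.072]
229 [48 82 48] 1.08 [ 0.613 -0.015  0.064]
230 [112 129 102] 1.087 [ 0.611 -0.016  0.057]
231 [136 134 119] 1.03 [ 0.645 -0.002  0.1  ]
232 [134 133 125] 1.031 [ 0.647 -0.001  0.098]
233 [177 183 181] 1.039 [ 0.644 -0.002  0.089]
234 [171 174 168] 1.044 [ 0.644 -0.003  0.084]
235 [133 118  92] 0.0 [1.225 0.236 0.923]
236 [115  95  58] 1.045 [ 0.647 -0.002  0.079]
237 [124 112  89] 1.049 [ 0.646 -0.002  0.073]
238 [95 92 84] 1.056 [ 0.645 -0.003  0.066]
239 [70 71 72] 1.059 [ 0.645 -0.003  0.061]
240 [66 67 68] 1.065 [ 0.644 -0.003  0.055]
241 [60 62 63] 1.064 [ 0.646 -0.002  0.054]
242 [58 59 61] 1.071 [ 0.644 -0.003  0.046]
243 [58 61 63] 1.074 [ 0.645 -0.003  0.042]
48 (np.float64(306.96288255239205), np.float64(229.6271640279151)) (np.float64(306.46565846151015), np.float64(233.39756003121673))
52 (np.float64(306.94340739824696), np.float64(228.80192386611873)) (np.float64(306.4446553749599), np.float64(232.5755380460857))
60 (np.float64(306.90413837748935), np.float64(227.13793842075535)) (np.float64(306.40230251211295), np.float64(230.91792527997129))
66 (np.float64(306.87440430161143), np.float64(225.8779867199587)) (np.float64(306.37023074038393), np.float64(229.6626954164801))
72 (np.float64(306.8444249182206), np.float64(224.60764035886078)) (np.float64(306.3378920677355), np.float64(228.39701954434494))
102 (np.float64(306.69073990159893), np.float64(218.09539162193906)) (np.float64(306.1720761028961), np.float64(221.90728917743846))
134 (np.float64(306.5195105237042), np.float64(210.83971813839906)) (np.float64(305.98725917794167), np.float64(214.67389635331236))
```

View pics/f8.png

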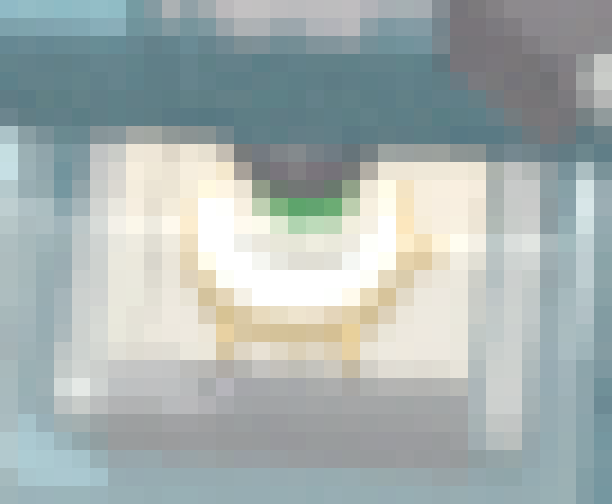

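View pics/f0.png

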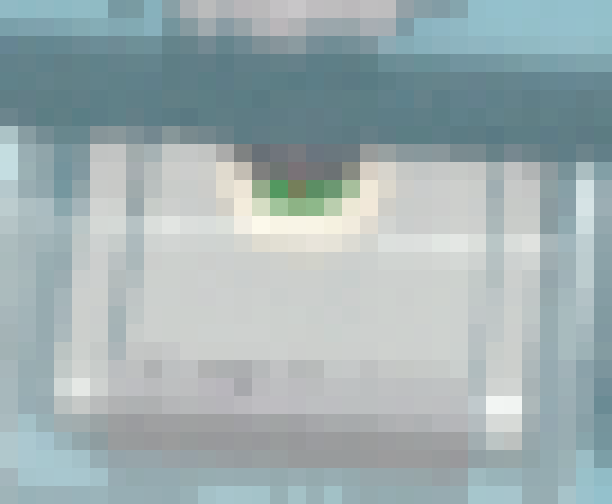

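```bash
sed -i 's/\.1147/.115/g' arc.py
cat > wheel.py <<'E'
from h import *
def phase(d, exclude):
    # returns tooth phase in deg (mod 22.5), world angles, ccw
    im=d["pixels"].astype(float); best=None
    c=np.array([SP[0],SP[1]])
    zt=.146
    # spindle-centre correction: use top-view spindle estimate centre
    c=np.array([.6016,-.0198])
    th=np.arange(0,360,1.0); rr=np.arange(.028,.0425,.0005)
    val=np.zeros((len(th),len(rr)))
    for i,t in enumerate(th):
        for j,r in enumerate(rr):
            u,v=proj(d,[c[0]+r*np.cos(np.radians(t)),c[1]+r*np.sin(np.radians(t)),zt])
            val[i,j]=cv2.getRectSubPix(d["pixels"][:,:,0].astype(np.float32),(1,1),(float(u),float(v)))[0,0]
    ok=np.ones(len(th),bool)
    for a,b in exclude:
        ok&=~(((th-a)%360)<((b-a)%360))
    s=val.sum(1)
    A=[np.ones(ok.sum())]
    for k in (1,2,3,16): A+= [np.cos(k*np.radians(th[ok])),np.sin(k*np.radians(th[ok]))]
    A=np.array(A).T; x=np.linalg.lstsq(A,s[ok],rcond=None)[0]
    amp=np.hypot(x[-2],x[-1]); ph=np.degrees(np.arctan2(x[-1],x[-2]))/16
    res=(s[ok]-A@x).std()
    return round(float(ph%22.5),2),round(float(amp),1),round(float(res),1)
if __name__=="__main__":
    import pickle,sys
    d,s=pickle.load(open("c0.pkl","rb"))
    print("c0",phase(d,[(95,145),(270,300)]),phase(d,[(95,145),(180,300)]))
    d=cam("top"); th=float(sys.argv[1]); print("now",phase(d,[(th-25,th+25),(270,300)]),phase(d,[(30,155),(270,300)]),phase(d,[(30,155),(180,300)]))
E
python3 wheel.py 64; python3 arc.py 133.5 12
```

```text
c0 (17.22, 208.4, 191.8) (16.23, 212.5, 148.3)
now (8.89, 158.9, 335.3) (10.26, 224.3, 214.6) (9.63, 229.0, 161.4)
t 9.75 theta 47.94 r 115.4 z 0.1736 F [ 2.9  3.7 -3.7]
[0.022, -0.028, -0.0] [0.041, -0.059, -0.0] [0.056, -0.091, -0.001] [0.066, -0.125, -0.001] [0.073, -0.161, -0.001] [0.075, -0.196, -0.001] [0.072, -0.232, -0.001] [0.066, -0.267, -0.002] [0.055, -0.301, -0.002] [0.039, -0.333, -0.002] [0.02, -0.364, -0.002] [-0.003, -0.391, -0.002]
```

Request:
{"api": "play_rows", "payload": {
  "motion": [
    [[0.022,-0.028,0],[0,0,0]],
    [[0.041,-0.059,0],[0,0,0]],
    [[0.056,-0.091,0],[0,0,0]],
    [[0.066,-0.125,-0.001],[0,0,0]],
    [[0.073,-0.161,-0.001],[0,0,0]],
    [[0.075,-0.196,-0.001],[0,0,0]],
    [[0.072,-0.232,-0.001],[0,0,0]],
    [[0.066,-0.267,-0.001],[0,0,0]]
  ]
}}

```text
t: 10.55
eef_pos: [0.546, 0.0807, 0.1735]
tool_rot: [0.003, 0.604, 0.797, 0.002]
contact_force: [5.5, -2.1, -3.7]
gripper_width: 0.232
```

```bash
python3 arc.py 134 4
```

```text
t 10.55 theta 104.95 r 115.0 z 0.1735 F [ 5.5 -2.1 -3.7]
[-0.011, -0.035, -0.0] [-0.027, -0.068, -0.0] [-0.047, -0.098, -0.001] [-0.07, -0.126, -0.001]
```

Request:
{"api": "play_rows", "payload": {
  "motion": [
    [[-0.011,-0.035,0],[0,0,0]],
    [[-0.027,-0.068,0],[0,0,0]],
    [[-0.047,-0.098,0],[0,0,0]],
    [[-0.07,-0.126,0],[0,0,0]],
    [[-0.07,-0.126,0],[0,0,0]]
  ]
}}

```text
t: 11.05
eef_pos: [0.504, 0.0377, 0.1734]
tool_rot: [0.003, 0.605, 0.796, 0.002]
contact_force: [0.8, -1.8, -0.7]
gripper_width: 0.231
```

```bash
python3 arc.py 48 16; python3 wheel.py 149; python3 foot.py f9.png | head -14
```

```text
t 11.05 theta 135.29 r 114.6 z 0.1734 F [ 0.8 -1.8 -0.7]
[0.019, 0.02, 0.0] [0.035, 0.042, 0.0] [0.05, 0.065, 0.0] [0.062, 0.089, 0.0] [0.071, 0.115, 0.001] [0.078, 0.142, 0.001] [0.083, 0.169, 0.001] [0.085, 0.196, 0.001] [0.084, 0.223, 0.001] [0.081, 0.25, 0.001] [0.075, 0.277, 0.002] [0.067, 0.303, 0.002] [0.056, 0.328, 0.002] [0.043, 0.352, 0.002] [0.027, 0.375, 0.002] [0.01, 0.396, 0.002] 
c0 (17.22, 208.4, 191.8) (16.23, 212.5, 148.3)
now (5.76, 233.9, 269.0) (4.9, 176.8, 341.1) (4.31, 230.8, 261.4)
222 [22 40 45] 1.024 [ 0.632 -0.007  0.122]
223 [22 40 44] 1.027 [ 0.632 -0.007  0.118]
224 [24 40 45] 1.028 [ 0.633 -0.006  0.115]
225 [24 39 45] 1.034 [ 0.632 -0.007  0.109]
226 [32 38 42] 1.067 [ 0.614 -0.014  0.08 ]
227 [35 35 37] 0.0 [1.225 0.236 0.923]
228 [35 48 36] 1.074 [ 0.615 -0.014  0.071]
229 [51 86 49] 1.082 [ 0.612 -0.015  0.063]
230 [124 134 110] 1.084 [ 0.613 -0.015  0.059]
231 [133 131 117] 1.03 [ 0.646 -0.002  0.101]
232 [144 146 139] 1.034 [ 0.645 -0.002  0.095]
233 [178 184 182] 1.035 [ 0.647 -0.001  0.093]
234 [170 173 167] 1.043 [ 0.644 -0.002  0.085]
235 [132 118  92] 1.046 [ 0.644 -0.003  0.08 ]
```

View pics/f9.png

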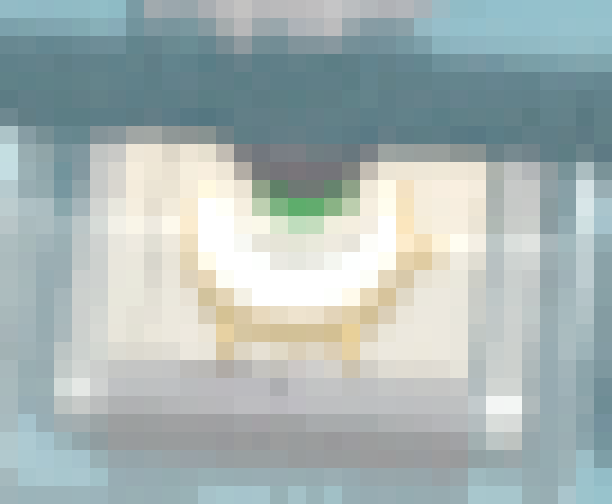

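```bash
cat > polar.py <<'E'
from h import *
import sys,pickle
def strip(d):
    pts=[]
    th=np.arange(360,0,-.5); rr=np.arange(.044,.018,-.0005)
    T,Rr=np.meshgrid(np.radians(th),rr)
    P=np.stack([.6016+Rr*np.cos(T),-.0198+Rr*np.sin(T),np.full_like(T,.146),np.ones_like(T)],-1)
    q=P@np.linalg.inv(d["pose"]).T
    u=(q[...,0]/q[...,2]*d["f"]+d["cx"]).astype(np.float32); v=(q[...,1]/q[...,2]*d["f"]+d["cy"]).astype(np.float32)
    return cv2.remap(d["pixels"],u,v,cv2.INTER_CUBIC)
d=cam("top"); pickle.dump(d,open(sys.argv[1]+".pkl","wb"))
a=[strip(pickle.load(open("c0.pkl","rb"))[0])]+[strip(pickle.load(open(f+".pkl","rb"))) for f in sys.argv[1:]]
im=np.vstack([cv2.resize(x,(800,130)) for x in a]); cv2.imwrite("pics/pol_%s.png"%sys.argv[1],im[:,:,::-1])
E
python3 polar.py w9
```

```text
(no output)
```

View pics/pol_w9.png

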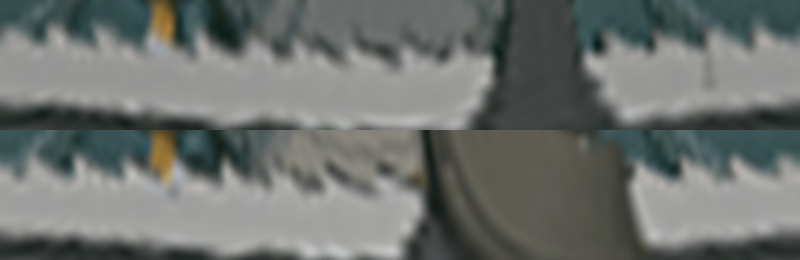

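Request:
{"api": "play_rows", "payload": {
  "motion": [
    [[0.035,0.042,0],[0,0,0]],
    [[0.05,0.065,0],[0,0,0]],
    [[0.062,0.089,0],[0,0,0]],
    [[0.071,0.115,0],[0,0,0]],
    [[0.078,0.142,0],[0,0,0]],
    [[0.083,0.169,0],[0,0,0]],
    [[0.085,0.196,0],[0,0,0]],
    [[0.084,0.223,0],[0,0,0]]
  ]
}}

```text
t: 12.0
eef_pos: [0.5818, 0.0944, 0.1734]
tool_rot: [0.003, 0.605, 0.796, 0.0]
contact_force: [-0.7, -8.0, 2.1]
gripper_width: 0.233
```

```bash
python3 arc.py 45 8
```

```text
t 12.0 theta 85.82 r 115.3 z 0.1734 F [-0.7 -8.   2.1]
[-0.004, 0.025, 0.0] [-0.009, 0.05, 0.0] [-0.017, 0.075, 0.0] [-0.027, 0.098, 0.0] [-0.039, 0.121, 0.001] [-0.052, 0.143, 0.001] [-0.068, 0.163, 0.001] [-0.085, 0.182, 0.001]
```

Request:
{"api": "play_rows", "payload": {
  "motion": [
    [[-0.003,0.025,0],[0,0,0]],
    [[-0.009,0.05,0],[0,0,0]],
    [[-0.017,0.075,0],[0,0,0]],
    [[-0.027,0.098,0],[0,0,0]],
    [[-0.039,0.121,0],[0,0,0]],
    [[-0.052,0.143,0],[0,0,0]],
    [[-0.068,0.163,0],[0,0,0]],
    [[-0.083,0.18,0],[0,0,0]]
  ]
}}

```text
t: 12.8
eef_pos: [0.6604, 0.082, 0.1735]
tool_rot: [0.002, 0.604, 0.797, 0.0]
contact_force: [-5.4, 1.5, 2.3]
gripper_width: 0.235
```

```bash
python3 polar.py w10 w9; python3 arc.py 133.5 15;  python3 foot.py f10.png | head -14
```

```text
t 12.85 theta 44.6 r 115.5 z 0.1736 F [ 0.7  1.1 -4.3]
[0.019, -0.023, -0.0] [0.037, -0.046, -0.0] [0.053, -0.072, -0.001] [0.065, -0.099, -0.001] [0.075, -0.127, -0.001] [0.082, -0.156, -0.001] [0.085, -0.185, -0.001] [0.086, -0.215, -0.001] [0.084, -0.245, -0.002] [0.078, -0.274, -0.002] [0.07, -0.302, -0.002] [0.058, -0.33, -0.002] [0.044, -0.356, -0.002] [0.028, -0.381, -0.002] [0.008, -0.403, -0.002] 
222 [23 39 45] 1.024 [ 0.632 -0.007  0.122]
223 [23 40 45] 1.027 [ 0.632 -0.007  0.117]
224 [23 39 44] 1.031 [ 0.631 -0.007  0.113]
225 [25 40 45] 1.035 [ 0.631 -0.007  0.107]
226 [48 54 56] 1.066 [ 0.615 -0.014  0.081]
227 [50 50 52] 1.07 [ 0.615 -0.014  0.076]
228 [38 37 39] 1.071 [ 0.616 -0.013  0.073]
229 [38 51 39] 1.077 [ 0.615 -0.014  0.066]
230 [ 64 102  66] 1.084 [ 0.613 -0.015  0.059]
231 [116 126 105] 1.031 [ 0.645 -0.002  0.099]
232 [128 126 113] 1.033 [ 0.646 -0.002  0.096]
233 [147 149 143] 1.033 [ 0.647 -0.001  0.094]
234 [165 167 161] 1.044 [ 0.643 -0.003  0.084]
235 [133 119  92] 1.043 [ 0.646 -0.002  0.082]
```

View pics/pol_w10.png

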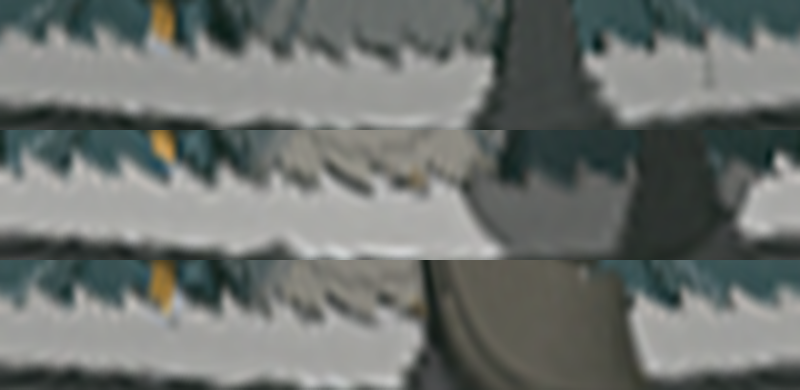

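View pics/f10.png

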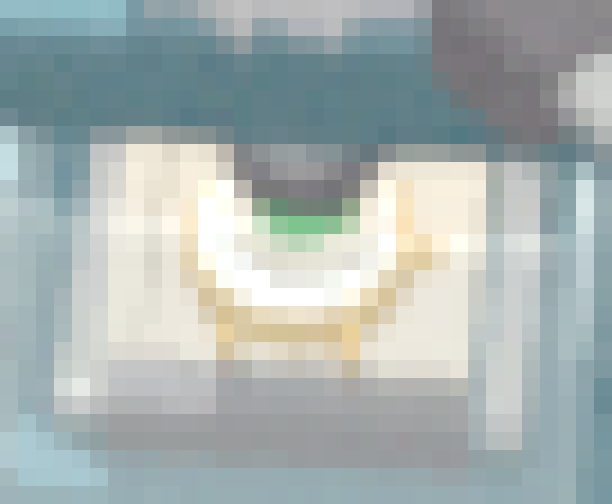

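Request:
{"api": "play_rows", "payload": {
  "motion": [
    [[0.019,-0.023,0],[0,0,0]],
    [[0.037,-0.046,0],[0,0,0]],
    [[0.053,-0.072,0],[0,0,0]],
    [[0.065,-0.099,-0.001],[0,0,0]],
    [[0.075,-0.127,-0.001],[0,0,0]],
    [[0.082,-0.156,-0.001],[0,0,0]],
    [[0.085,-0.185,-0.001],[0,0,0]],
    [[0.086,-0.215,-0.001],[0,0,0]]
  ]
}}

```text
t: 13.7
eef_pos: [0.5687, 0.0908, 0.1734]
tool_rot: [0.004, 0.605, 0.796, 0.001]
contact_force: [1.4, -3.0, -0.3]
gripper_width: 0.229
```

```bash
python3 arc.py 134.5 7
```

```text
t 13.7 theta 92.55 r 115.1 z 0.1734 F [ 1.4 -3.  -0.3]
[-0.003, -0.03, -0.0] [-0.009, -0.059, -0.0] [-0.018, -0.088, -0.0] [-0.03, -0.116, -0.001] [-0.044, -0.142, -0.001] [-0.062, -0.167, -0.001] [-0.081, -0.189, -0.001]
```

Request:
{"api": "play_rows", "payload": {
  "motion": [
    [[-0.003,-0.03,0],[0,0,0]],
    [[-0.009,-0.059,0],[0,0,0]],
    [[-0.018,-0.088,0],[0,0,0]],
    [[-0.03,-0.116,0],[0,0,0]],
    [[-0.044,-0.142,0],[0,0,0]],
    [[-0.062,-0.167,0],[0,0,0]],
    [[-0.081,-0.189,0],[0,0,0]],
    [[-0.081,-0.189,0],[0,0,0]]
  ]
}}

```text
t: 14.5
eef_pos: [0.5038, 0.0373, 0.1734]
tool_rot: [0.004, 0.606, 0.796, 0.001]
contact_force: [3.1, -3.4, -0.9]
gripper_width: 0.227
```

```bash
python3 polar.py w11 w10 w9; python3 arc.py 45 15;  python3 foot.py f11.png | sed -n 5,14p
```

```text
t 14.55 theta 135.12 r 114.7 z 0.1734 F [ 2.9 -3.5 -0.4]
[0.021, 0.022, 0.0] [0.038, 0.046, 0.0] [0.053, 0.072, 0.0] [0.066, 0.1, 0.0] [0.075, 0.129, 0.0] [0.081, 0.158, 0.0] [0.084, 0.188, 0.001] [0.084, 0.218, 0.001] [0.081, 0.248, 0.001] [0.074, 0.278, 0.001] [0.065, 0.306, 0.001] [0.052, 0.334, 0.002] [0.037, 0.36, 0.002] [0.019, 0.384, 0.002] [-0.001, 0.406, 0.002] 
226 [48 53 56] 1.063 [ 0.617 -0.013  0.084]
227 [50 50 52] 1.069 [ 0.615 -0.014  0.077]
228 [38 37 38] 1.072 [ 0.616 -0.014  0.072]
229 [38 50 39] 1.077 [ 0.615 -0.014  0.067]
230 [ 64 102  66] 1.086 [ 0.612 -0.015  0.058]
231 [116 125 104] 1.03 [ 0.645 -0.002  0.1  ]
232 [127 125 112] 1.035 [ 0.645 -0.002  0.094]
233 [146 148 142] 1.039 [ 0.644 -0.002  0.089]
234 [164 166 160] 1.04 [ 0.646 -0.002  0.087]
235 [132 118  91] 1.043 [ 0.646 -0.002  0.083]
```

View pics/pol_w11.png

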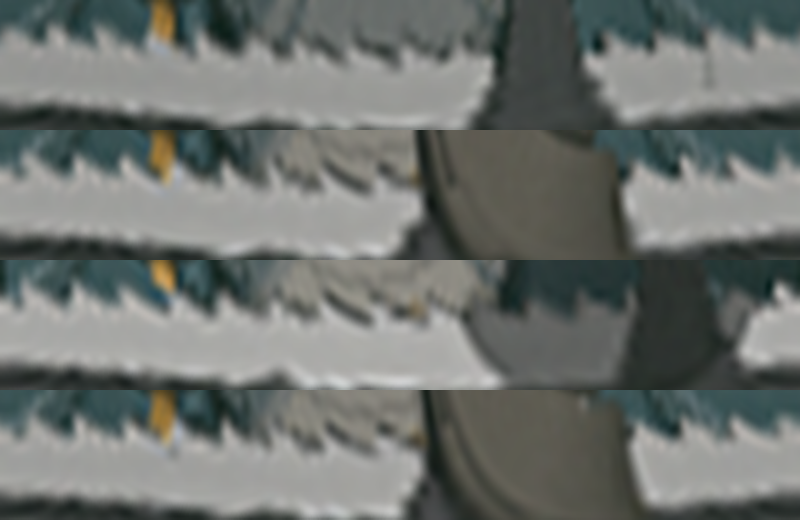

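Request:
{"api": "play_rows", "payload": {
  "motion": [
    [[0.021,0.022,0],[0,0,0]],
    [[0.038,0.046,0],[0,0,0]],
    [[0.053,0.072,0],[0,0,0]],
    [[0.066,0.1,0],[0,0,0]],
    [[0.075,0.129,0],[0,0,0]],
    [[0.081,0.158,0],[0,0,0]],
    [[0.084,0.188,0],[0,0,0]],
    [[0.084,0.218,0],[0,0,0]]
  ]
}}

```text
t: 15.4
eef_pos: [0.5784, 0.0936, 0.1734]
tool_rot: [0.003, 0.605, 0.796, -0.001]
contact_force: [0.1, -5.0, 2.1]
gripper_width: 0.229
```

```bash
python3 arc.py 44.8 8;python3 foot.py f12.png | sed -n 5,14p
```

```text
t 15.4 theta 87.52 r 115.2 z 0.1734 F [ 0.1 -5.   2.1]
[-0.003, 0.027, 0.0] [-0.008, 0.053, 0.0] [-0.015, 0.079, 0.0] [-0.025, 0.104, 0.0] [-0.037, 0.128, 0.0] [-0.052, 0.15, 0.001] [-0.068, 0.171, 0.001] [-0.086, 0.191, 0.001] 
226 [51 57 58] 1.068 [ 0.614 -0.014  0.08 ]
227 [61 62 62] 1.069 [ 0.615 -0.014  0.077]
228 [44 42 44] 1.073 [ 0.615 -0.014  0.072]
229 [40 42 40] 1.075 [ 0.616 -0.014  0.068]
230 [70 90 70] 1.082 [ 0.614 -0.015  0.061]
231 [116 123 104] 1.031 [ 0.645 -0.002  0.1  ]
232 [126 124 112] 1.035 [ 0.645 -0.002  0.095]
233 [145 147 141] 1.041 [ 0.643 -0.003  0.087]
234 [164 165 160] 1.041 [ 0.645 -0.002  0.086]
235 [132 117  90] 1.044 [ 0.646 -0.002  0.082]
```

Request:
{"api": "play_rows", "payload": {
  "motion": [
    [[-0.003,0.027,0],[0,0,0]],
    [[-0.008,0.053,0],[0,0,0]],
    [[-0.015,0.079,0],[0,0,0]],
    [[-0.025,0.104,0],[0,0,0]],
    [[-0.037,0.128,0],[0,0,0]],
    [[-0.052,0.15,0],[0,0,0]],
    [[-0.068,0.171,0],[0,0,0]],
    [[-0.086,0.191,0],[0,0,0]]
  ]
}}

```text
t: 16.25
eef_pos: [0.6615, 0.0814, 0.1733]
tool_rot: [0.002, 0.605, 0.796, -0.002]
contact_force: [-6.8, -4.1, 6.0]
gripper_width: 0.227
```

```bash
python3 polar.py w13 w10; python3 arc.py 133.5 15;  python3 foot.py f13.png | sed -n 5,14p
```

```text
t 16.3 theta 44.54 r 115.6 z 0.1733 F [-5.8 -2.7  7.3]
[0.019, -0.023, -0.0] [0.037, -0.047, -0.0] [0.052, -0.072, -0.0] [0.065, -0.099, -0.0] [0.074, -0.127, -0.0] [0.081, -0.156, -0.0] [0.085, -0.186, -0.0] [0.086, -0.216, -0.0] [0.083, -0.245, -0.0] [0.078, -0.274, 0.0] [0.069, -0.303, 0.0] [0.058, -0.33, 0.0] [0.044, -0.357, 0.0] [0.027, -0.381, 0.0] [0.008, -0.404, 0.001] 
226 [52 58 60] 1.068 [ 0.614 -0.014  0.08 ]
227 [68 70 69] 1.068 [ 0.616 -0.014  0.077]
228 [55 55 56] 1.075 [ 0.614 -0.014  0.07 ]
229 [43 42 42] 1.075 [ 0.616 -0.014  0.068]
230 [80 79 76] 1.077 [ 0.617 -0.013  0.064]
231 [118 122 106] 1.032 [ 0.644 -0.002  0.099]
232 [128 127 114] 1.035 [ 0.644 -0.002  0.094]
233 [147 149 143] 1.035 [ 0.646 -0.002  0.092]
234 [164 167 161] 1.042 [ 0.644 -0.002  0.085]
235 [133 119  92] 1.042 [ 0.646 -0.002  0.083]
```

View pics/pol_w13.png

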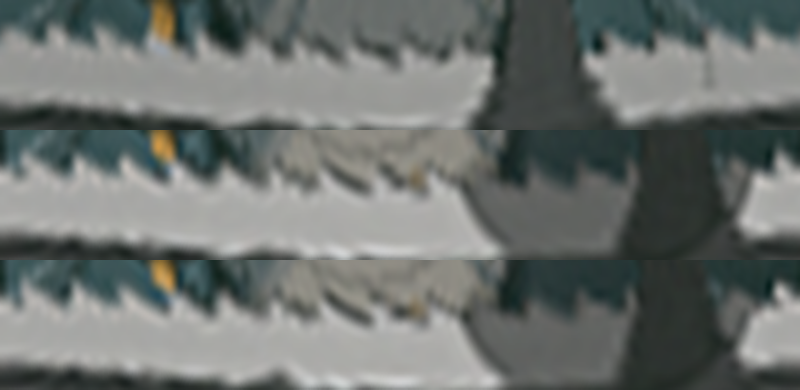

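View pics/f13.png

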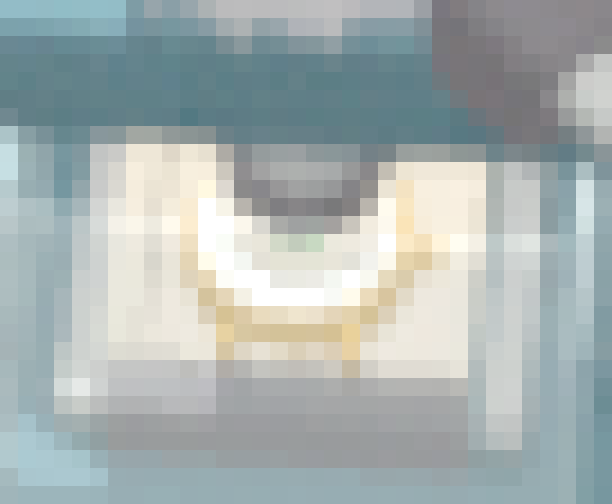

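Request:
{"api": "play_rows", "payload": {
  "motion": [
    [[0.019,-0.023,0],[0,0,0]],
    [[0.037,-0.047,0],[0,0,0]],
    [[0.052,-0.072,0],[0,0,0]],
    [[0.065,-0.099,0],[0,0,0]],
    [[0.074,-0.127,0],[0,0,0]],
    [[0.081,-0.156,0],[0,0,0]],
    [[0.085,-0.186,0],[0,0,0]],
    [[0.086,-0.216,0],[0,0,0]]
  ]
}}

```text
t: 17.15
eef_pos: [0.5688, 0.0909, 0.1733]
tool_rot: [0.002, 0.605, 0.796, -0.002]
contact_force: [2.4, -3.1, 3.2]
gripper_width: 0.232
```

```bash
python3 arc.py 101 2; python3 polar.py w14 w13;python3 foot.py f14.png | sed -n 5,14p
```

```text
t 17.15 theta 92.52 r 115.1 z 0.1733 F [ 2.4 -3.1  3.2]
[-0.002, -0.021, 0.0] [-0.005, -0.042, 0.0] 
226 [52 58 59] 1.069 [ 0.613 -0.015  0.078]
227 [67 69 68] 1.073 [ 0.613 -0.015  0.074]
228 [53 53 54] 1.074 [ 0.615 -0.014  0.071]
229 [42 41 42] 1.075 [ 0.616 -0.014  0.068]
230 [78 80 74] 1.072 [ 0.62  -0.012  0.069]
231 [117 121 104] 1.029 [ 0.646 -0.001  0.101]
232 [127 125 112] 1.034 [ 0.645 -0.002  0.095]
233 [145 147 141] 1.039 [ 0.644 -0.002  0.089]
234 [163 166 159] 1.039 [ 0.646 -0.002  0.088]
235 [131 117  90] 1.047 [ 0.644 -0.003  0.079]
```

View pics/pol_w14.png

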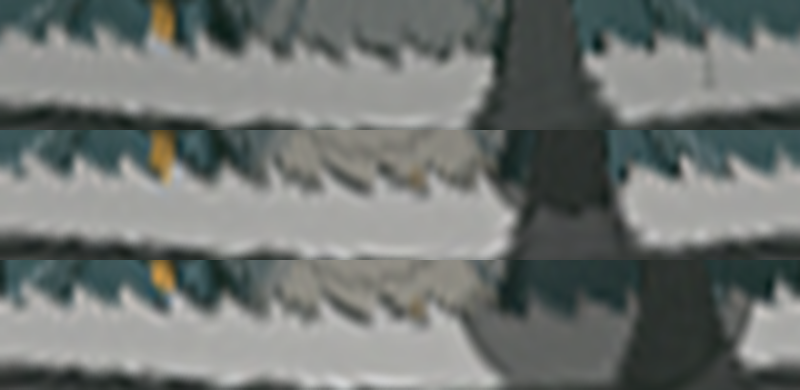

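Request:
{"api": "play_rows", "payload": {
  "motion": [
    [[-0.002,-0.021,0],[0,0,0]],
    [[-0.005,-0.042,0],[0,0,0]],
    [[-0.005,-0.042,0],[0,0,0]]
  ]
}}

```text
t: 17.55
eef_pos: [0.5507, 0.0833, 0.1734]
tool_rot: [0.001, 0.606, 0.795, -0.003]
contact_force: [1.0, -4.1, 1.2]
gripper_width: 0.227
```

```bash
python3 arc.py 44.6 8
```

```text
t 17.55 theta 102.3 r 115.1 z 0.1734 F [ 1.  -4.1  1.2]
[0.005, 0.036, -0.0] [0.006, 0.072, -0.0] [0.002, 0.108, -0.0] [-0.006, 0.143, -0.0] [-0.019, 0.177, -0.0] [-0.035, 0.209, -0.001] [-0.056, 0.239, -0.001] [-0.08, 0.266, -0.001]
```

Request:
{"api": "play_rows", "payload": {
  "motion": [
    [[0.005,0.036,0],[0,0,0]],
    [[0.006,0.072,0],[0,0,0]],
    [[0.002,0.108,0],[0,0,0]],
    [[-0.006,0.143,0],[0,0,0]],
    [[-0.019,0.177,0],[0,0,0]],
    [[-0.035,0.209,0],[0,0,0]],
    [[-0.056,0.239,0],[0,0,0]],
    [[-0.08,0.266,0],[0,0,0]]
  ]
}}

```text
t: 18.35
eef_pos: [0.6606, 0.0819, 0.1733]
tool_rot: [-0.001, 0.606, 0.796, -0.003]
contact_force: [-4.8, -0.3, 10.1]
gripper_width: 0.228
```

```bash
python3 arc.py 44.6 2; python3 polar.py w15 w13; python3 foot.py f15.png | sed -n 4,14p
```

```text
t 18.35 theta 45.37 r 115.6 z 0.1733 F [-4.8 -0.3 10.1]
[-0.002, 0.0, 0.0] [-0.004, 0.002, -0.0] 
225 [26 41 46] 1.033 [ 0.632 -0.007  0.109]
226 [52 59 60] 1.067 [ 0.614 -0.014  0.08 ]
227 [71 73 72] 1.073 [ 0.613 -0.015  0.074]
228 [65 66 65] 1.075 [ 0.614 -0.014  0.07 ]
229 [46 45 46] 1.077 [ 0.615 -0.014  0.067]
230 [66 66 65] 1.077 [ 0.617 -0.013  0.065]
231 [108 106  98] 1.031 [ 0.645 -0.002  0.1  ]
232 [127 124 113] 1.038 [ 0.643 -0.003  0.092]
233 [147 150 143] 1.039 [ 0.644 -0.002  0.089]
234 [166 168 162] 1.039 [ 0.646 -0.002  0.087]
235 [133 119  92] 1.046 [ 0.644 -0.003  0.08 ]
```

View pics/pol_w15.png

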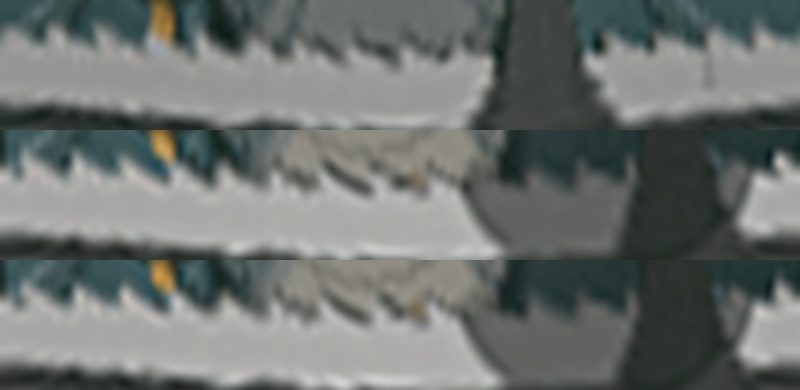

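View pics/f15.png

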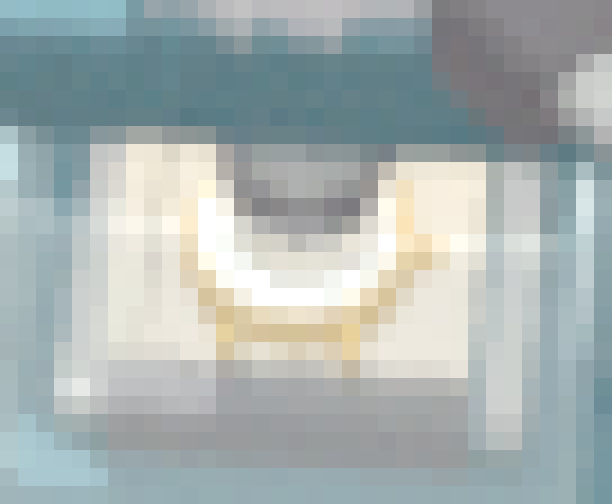

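Request:
{"api": "play_rows", "payload": {
  "motion": [
    [[-0.006,0.004,0],[0,0,0]],
    [[-0.007,0.006,0],[0,0,0]],
    [[-0.007,0.006,0],[0,0,0]]
  ]
}}

```text
t: 18.75
eef_pos: [0.6622, 0.081, 0.1732]
tool_rot: [-0.004, 0.606, 0.796, -0.004]
contact_force: [-8.8, 1.9, 11.7]
gripper_width: 0.225
```

```bash
python3 arc.py 44.6 1
```

```text
t 18.75 theta 44.46 r 115.6 z 0.1732 F [-8.8  1.9 11.7]
[-0.001, -0.002, 0.0]
```

Lever is back at its earlier end position. I release and rise.

Request:
{"api": "play_rows", "payload": {
  "motion": [
    [[0,0,0],[0,0,0]],
    [[0,0,0],[0,0,0]],
    [[0,0,0],[0,0,0]],
    [[0,0,0],[0,0,0]],
    [[0,0,0],[0,0,0]],
    [[0,0,0],[0,0,0]]
  ],
  "fingers": 60
}}

```text
t: 19.35
eef_pos: [0.6622, 0.0809, 0.1731]
tool_rot: [-0.004, 0.606, 0.796, -0.004]
contact_force: [0.9, 0.2, -0.5]
gripper_width: 0.702
```

Request:
{"api": "play_rows", "payload": {
  "motion": [
    [[0,0,-0.05],[0,0,0]],
    [[0,0,-0.12],[0,0,0]],
    [[0,0,-0.2],[0,0,0]],
    [[0,0,-0.3],[0,0,0]],
    [[0.1,-0.05,-0.36],[0,0,0]],
    [[0.2,-0.1,-0.36],[0,0,0]],
    [[0.32,-0.15,-0.36],[0,0,0]],
    [[0.42,-0.2,-0.36],[0,0,0]]
  ]
}}

```text
t: 20.15
eef_pos: [0.5405, 0.2234, 0.3186]
tool_rot: [-0.004, 0.606, 0.796, -0.003]
contact_force: [-0.1, 0.6, -0.5]
gripper_width: 0.704
```

```bash
python3 polar.py w16 w13; python3 foot.py f16.png | sed -n 4,14p
python3 - <<'E'
from h import *
o=bot.get_obs(); print(o["t"],o["eef_pos"],o["q"].round(2),o["contact_force"])
d=cam("top"); w=cloud(d); save(d,"t16.png",(230,120,400,270),4.5)
m=mask_pts(w,.052,.066,(315,190,350,215)); v,u=np.nonzero(m); p=onz(d,u.mean(),v.mean(),.06); print(len(u),p, p-[.6016,-.0198,0])
s=cam("scene"); save(s,"s16.png")
E
```

```text
225 [26 41 46] 1.032 [ 0.633 -0.007  0.11 ]
226 [53 60 61] 1.07 [ 0.613 -0.015  0.078]
227 [73 74 73] 1.073 [ 0.613 -0.015  0.074]
228 [66 66 66] 1.077 [ 0.613 -0.015  0.069]
229 [47 46 48] 1.076 [ 0.616 -0.014  0.068]
230 [67 66 67] 1.078 [ 0.617 -0.013  0.064]
231 [110 108 100] 1.032 [ 0.644 -0.002  0.099]
232 [129 126 114] 1.03 [ 0.647 -0.001  0.098]
233 [150 152 145] 1.039 [ 0.644 -0.002  0.09 ]
234 [168 170 164] 1.044 [ 0.643 -0.003  0.083]
235 [135 120  93] 1.044 [ 0.645 -0.002  0.081]
20.25 [0.5373943  0.2289428  0.31803744] [-0.88  0.28  0.47  1.69 -0.14  1.22 -0.09] [ 0.11349512 -0.18729153 -0.12334752]
68 [ 0.53972126 -0.03869512  0.06      ] [-0.06187874 -0.01889512  0.06      ]
```

View pics/t16.png

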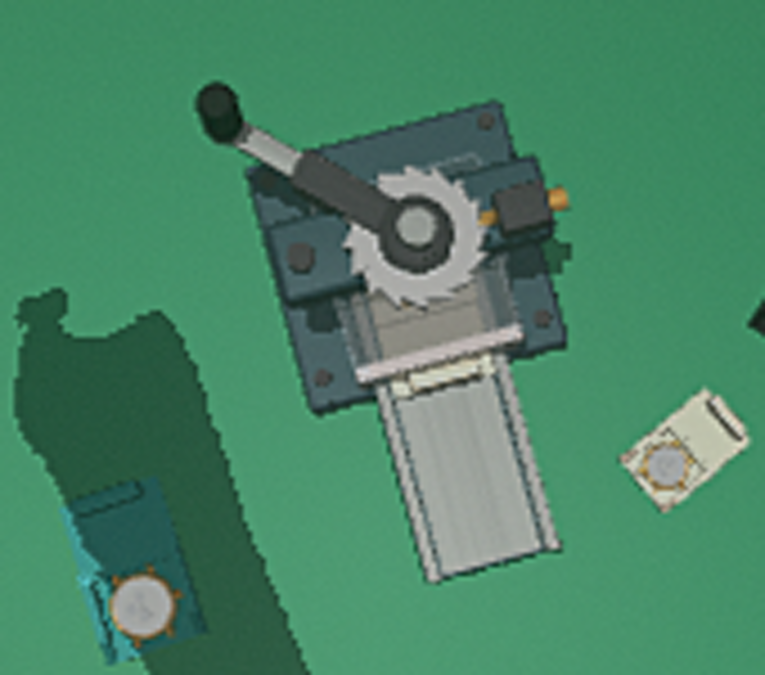

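View pics/s16.png

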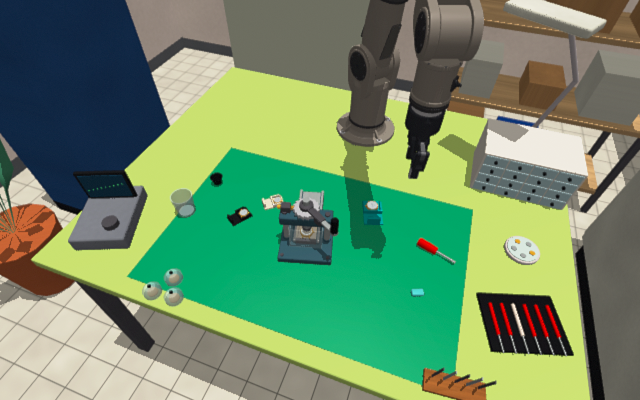

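View pics/pol_w16.png

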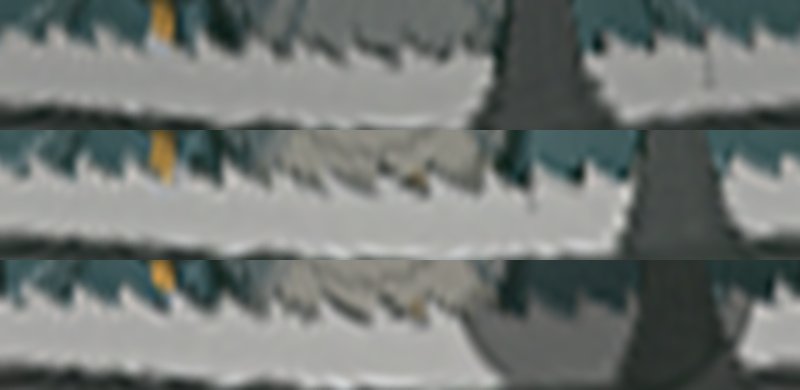

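```bash
python3 -c "
from station import bot
print(bot.hand_in())"
```

```text
the job is handed in; nothing more can be done
None
```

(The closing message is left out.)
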